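Turn up a parts pot, load the nuts and press three lids home

ROBOT

A 6-joint arm with a two-finger parallel gripper is mounted at the origin on a cart in front of the work surface, level with it; the furniture and walls round the work are solid. World frame = base frame: x ahead of the robot, y to its left, z up, the work surface at z = 0. Lengths are in m, angles in degrees, forces in N, time in s.
With the tool pointing down it reaches from about 0.25 to 0.725 m from the base axis. Payload 9.7 kg.
Tool frame: the origin (TCP) lies on the centre line of the jaws, within the pads' length; the fingertips stand 17 mm ahead of it and the grasp point (between the pads) lies 2 mm behind it (bot.tip_extent is the distance from the TCP to the fingertips, in m); z points along the fingers, y is the line along which they close (so a half turn about z gives the same grasp; the last joint's range is limited). The gripper opens to 85 mm and grips with 20 to 120 N. Pads are 22 mm wide; open, the fingers measure 114 mm over their backs; the gripper's body (76 mm by 85 mm) begins 54 mm behind the grasp point. The pads swing forward as they close: fully open they stand 13 mm farther back than shut.
Start: joints at [70.76, 4.979, 10.078, 95.1, 0, 90], TCP at [0.181, 0.519, 0.248] pointing down, gripper open.
Joint ranges: [-179.16, 179.16], [-48.56, 103.87], [-65.8, 70.77], [-126.05, 130.52], [-82.76, 87.17], [-180, 180]. Speed limits (degrees/s): [127.2, 127.2, 147.25, 180, 180, 180].

INTERFACE

Orientations are given as [roll, pitch, yaw] about the fixed x, y, z axes, in that order (R = Rz(yaw) Ry(pitch) Rx(roll)).
In Python, from workcell import bot gives the robot as it stands.
- The arm moves only by the tool carry_out, never from a script. Its argument "moves" is text: rows parted by semicolons, each of 7 numbers parted by spaces: the shift along the tool's x, y, z in mm, then the turn, a rotation vector about the tool's x, y, z in degrees, then the finger opening in mm, from 0 to 85.4. A call has 1 to 20 rows; each row is the pose to reach, as a shift and turn from the pose commanded when the call began, along the tool's axes at that moment; what a row does not reach only later rows make up. A row lasts 1/10 s, in which the tool goes at most 50 mm and 8.59 degrees, less where a joint would pass 70% of its speed; a pose out of reach is approached as far as the arm can. A call with a gripper value outside its range is refused whole. The fingers move at their own pace and stop on an object; "force" is the grip in N (left out, the last holds). Time passes only in rows, so rows that repeat a pose let the fingers close. It gives the time, the measured TCP pose, the force, the opening and the grip force at its end, in the units of the state.
- bot.get_obs(): the state, without advancing time (a new reading comes with each control period).
- bot.camera(name): name is "side" or "top" or "wrist"; returns a dict with "img" (480x640x3 uint8, red, green, blue), "mtx" (3x3 intrinsics, pixels), "position" and "orientation" of the camera in the world; the wrist camera has in their place "mount" (4x4, takes a point from camera to tool coordinates, whose origin is the TCP and whose axes are the flange's). Camera axes: x right, y up, looking along -z (the intrinsics and any distortion apply to the point x, -y, -z); pixel columns grow to the right and rows downward; lengths in m; the calibration is good to about 2 mm. A picture is of the moment at which its call begins: read the wrist's pose just before it. There is no depth.
- bot.job_done(): hands the job in; it is judged then, once.
The state is a dict: "time": time; "q": joint angles; "qd": joint speeds; "joint_efforts": joint torques, N m; "ee_pos": TCP position; "tcp_rot": TCP orientation; "wrist_force": force on the tool from outside, world axes, zero at the start; "torque": the same for the moment, N m; "opening": finger opening in m; "grasp_force": force on a finger pad.
Only numpy, scipy, OpenCV 4.12 (cv2) and the standard library are available. Lean on these libraries where they do the work, as an engineer would, in place of code of your own. Each camera call takes 0.05 s, during which the arm holds its last target. There are 200 camera calls.

TASK

The green parts pot was left upside down: turn it mouth up so that it stands on the bench, and put every loose brass nut into it. Then close all three pots, the green, the grey and the blue one, each with one of the three lids pressed down until it sits flat on the rim all round. Keep the grey and the blue pot upright with what is in them, and do not shift the tape measure or the sanding block.

Things in the scene. Friction and masses are not known exactly. Their poses are not given: they have to be found in the camera images.
- green_pot_centre (a point): green plastic parts pot, 64 x 64 mm square outside, 60 mm high, walls and floor 3 mm (inside 58 x 58), plumb sides, 0.22 kg, loose. Point: its centre, half-way up; z from floor to mouth, x and y square to the sides. Starts mouth down (z pointing down), any yaw. Stable lying on any side, so two quarter turns will do; may stand anywhere on the bench in the end
- grey_pot_centre (a point): grey plastic parts pot, the same shape, size and axes as the green one (point at its centre, 30 mm above its underside). Stands mouth up from the start with a chrome nut in it
- blue_pot_centre (a point): blue plastic parts pot, the same shape, size and axes as the green one (point at its centre, 30 mm above its underside). Stands mouth up from the start with a roll of thread tape in it
- lid_a_centre (a point): lid, 80 g, fits every pot at any quarter turn: orange plate 66 x 66 x 4 mm; on it an upright grip rib 12 mm (along lid x) x 32 mm (y) x 18 mm high; under it a plug 52 x 52 mm, 12 mm deep, on which it stands on the bench. Point: on the middle axis, 17 mm above the plug's underside (1 mm above the plate, 17 mm below the rib's top), z up; when home it is 35 mm above the pot's centre point
- lid_b_centre (a point): second lid, same as lid_a. On each side of a lid's plug a sprung steel nub (radius 5 mm, centre 4 mm below the plate) stands 4.5 mm proud, 1.5 mm too wide for the mouth: laid on squarely, the lid hangs on its nubs about 7 mm above the rim; some 8 to 15 N straight down on the middle drives it home, plate flat on the rim, where the nubs' friction holds it
- lid_c_centre (a point): third lid, the same as lid_a and lid_b
- thread_tape_centre (a point): roll of white thread tape, 43 mm across and 14 mm high, lying flat in the blue pot from the start and to stay there; point at its centre
- nut_a_centre (a point): loose brass hose nut, a short ring 29 mm across and 16 mm high with a solid core for contact (nothing fits into its bore), 50 g; point at its centre, z along its axis. May be absent (None): two or three nuts are present in a start. Starts lying flat on the bench
- nut_b_centre (a point): loose brass hose nut, a short ring 29 mm across and 16 mm high with a solid core for contact (nothing fits into its bore), 50 g; point at its centre, z along its axis. May be absent (None): two or three nuts are present in a start. Starts lying flat on the bench
- nut_c_centre (a point): loose brass hose nut, a short ring 29 mm across and 16 mm high with a solid core for contact (nothing fits into its bore), 50 g; point at its centre, z along its axis. May be absent (None): two or three nuts are present in a start. Starts lying flat on the bench
- chrome_nut_centre (a point): loose chrome hose nut, ribbed, 25 mm across and 21 mm high, in the grey pot from the start and to stay there; point at its centre, z along its axis
- tape_measure: bystander: yellow and black tape measure, 69 x 90 x 30 mm, loose on the bench; origin at the centre of its underside
- sanding_block: bystander: cork block wrapped in abrasive, 62 x 90 x 34 mm, loose on the bench; origin at the centre of its underside

How it is judged (in metres and radians):
On the way, in this order (a step that is already met when the one before it is completed fails the run):
1. the green pot stands mouth up on the bench (angle between green_pot_centre's own z axis and vertical below 0.1 rad and height (world z) of green_pot_centre between 0.024 and 0.036 m), for 0.3 s.
2. every brass nut that is present lies in the upright green pot (all of step 1 and x of nut_a_centre in the frame of green_pot_centre between -0.03 and 0.03 m and y of nut_a_centre in the frame of green_pot_centre between -0.03 and 0.03 m and z of nut_a_centre in the frame of green_pot_centre between -0.03 and 0.028 m and x of nut_b_centre in the frame of green_pot_centre between -0.03 and 0.03 m and y of nut_b_centre in the frame of green_pot_centre between -0.03 and 0.03 m and z of nut_b_centre in the frame of green_pot_centre between -0.03 and 0.028 m and x of nut_c_centre in the frame of green_pot_centre between -0.03 and 0.03 m and y of nut_c_centre in the frame of green_pot_centre between -0.03 and 0.03 m and z of nut_c_centre in the frame of green_pot_centre between -0.03 and 0.028 m), for 0.3 s.
At the end, for the whole second after the job is handed in: all three pots stand mouth up on the bench (within 0.1 rad), the brass nuts are in the green pot, the chrome nut in the grey and the thread tape in the blue one, and each pot has a lid fully home: plate within 2 mm of the rim, centred within 5 mm, parallel within 0.06 rad (all of step 2 and angle between each of grey_pot_centre, blue_pot_centre's own z axis and vertical below 0.1 rad and height (world z) of grey_pot_centre between 0.024 and 0.036 m and height (world z) of blue_pot_centre between 0.024 and 0.036 m and x of chrome_nut_centre in the frame of grey_pot_centre between -0.03 and 0.03 m and y of chrome_nut_centre in the frame of grey_pot_centre between -0.03 and 0.03 m and z of chrome_nut_centre in the frame of grey_pot_centre between -0.03 and 0.028 m and x of thread_tape_centre in the frame of blue_pot_centre between -0.03 and 0.03 m and y of thread_tape_centre in the frame of blue_pot_centre between -0.03 and 0.03 m and z of thread_tape_centre in the frame of blue_pot_centre between -0.03 and 0.028 m and ((x of lid_a_centre in the frame of green_pot_centre between -0.005 and 0.005 m and y of lid_a_centre in the frame of green_pot_centre between -0.005 and 0.005 m and z of lid_a_centre in the frame of green_pot_centre between 0.0325 and 0.0372 m and angle between the z axis of lid_a_centre and the z axis of green_pot_centre, either way round below 0.06 rad and angle between lid_a_centre's own z axis and vertical below 0.2 rad) or (x of lid_b_centre in the frame of green_pot_centre between -0.005 and 0.005 m and y of lid_b_centre in the frame of green_pot_centre between -0.005 and 0.005 m and z of lid_b_centre in the frame of green_pot_centre between 0.0325 and 0.0372 m and angle between the z axis of lid_b_centre and the z axis of green_pot_centre, either way round below 0.06 rad and angle between lid_b_centre's own z axis and vertical below 0.2 rad) or (x of lid_c_centre in the frame of green_pot_centre between -0.005 and 0.005 m and y of lid_c_centre in the frame of green_pot_centre between -0.005 and 0.005 m and z of lid_c_centre in the frame of green_pot_centre between 0.0325 and 0.0372 m and angle between the z axis of lid_c_centre and the z axis of green_pot_centre, either way round below 0.06 rad and angle between lid_c_centre's own z axis and vertical below 0.2 rad)) and ((x of lid_a_centre in the frame of grey_pot_centre between -0.005 and 0.005 m and y of lid_a_centre in the frame of grey_pot_centre between -0.005 and 0.005 m and z of lid_a_centre in the frame of grey_pot_centre between 0.0325 and 0.0372 m and angle between the z axis of lid_a_centre and the z axis of grey_pot_centre, either way round below 0.06 rad and angle between lid_a_centre's own z axis and vertical below 0.2 rad) or (x of lid_b_centre in the frame of grey_pot_centre between -0.005 and 0.005 m and y of lid_b_centre in the frame of grey_pot_centre between -0.005 and 0.005 m and z of lid_b_centre in the frame of grey_pot_centre between 0.0325 and 0.0372 m and angle between the z axis of lid_b_centre and the z axis of grey_pot_centre, either way round below 0.06 rad and angle between lid_b_centre's own z axis and vertical below 0.2 rad) or (x of lid_c_centre in the frame of grey_pot_centre between -0.005 and 0.005 m and y of lid_c_centre in the frame of grey_pot_centre between -0.005 and 0.005 m and z of lid_c_centre in the frame of grey_pot_centre between 0.0325 and 0.0372 m and angle between the z axis of lid_c_centre and the z axis of grey_pot_centre, either way round below 0.06 rad and angle between lid_c_centre's own z axis and vertical below 0.2 rad)) and ((x of lid_a_centre in the frame of blue_pot_centre between -0.005 and 0.005 m and y of lid_a_centre in the frame of blue_pot_centre between -0.005 and 0.005 m and z of lid_a_centre in the frame of blue_pot_centre between 0.0325 and 0.0372 m and angle between the z axis of lid_a_centre and the z axis of blue_pot_centre, either way round below 0.06 rad and angle between lid_a_centre's own z axis and vertical below 0.2 rad) or (x of lid_b_centre in the frame of blue_pot_centre between -0.005 and 0.005 m and y of lid_b_centre in the frame of blue_pot_centre between -0.005 and 0.005 m and z of lid_b_centre in the frame of blue_pot_centre between 0.0325 and 0.0372 m and angle between the z axis of lid_b_centre and the z axis of blue_pot_centre, either way round below 0.06 rad and angle between lid_b_centre's own z axis and vertical below 0.2 rad) or (x of lid_c_centre in the frame of blue_pot_centre between -0.005 and 0.005 m and y of lid_c_centre in the frame of blue_pot_centre between -0.005 and 0.005 m and z of lid_c_centre in the frame of blue_pot_centre between 0.0325 and 0.0372 m and angle between the z axis of lid_c_centre and the z axis of blue_pot_centre, either way round below 0.06 rad and angle between lid_c_centre's own z axis and vertical below 0.2 rad))); the robot touches nothing.
It fails at once if the tape measure is shifted by more than 2 cm (distance of tape_measure from where it was at the start of the episode above 0.02 m).
It fails at once if the sanding block is shifted by more than 2 cm (distance of sanding_block from where it was at the start of the episode above 0.02 m).
It fails at once if the grey pot is tipped over (angle between grey_pot_centre's own z axis and vertical above 0.7 rad).
It fails at once if the blue pot is tipped over (angle between blue_pot_centre's own z axis and vertical above 0.7 rad).
Of nut_a, nut_b, nut_c only 2 to 3 are there at a start; the rules pass over those that are not, and their reading is None.
At some moment in a run one of nut_a, nut_b, nut_c, lid_a, lid_b, lid_c may be knocked a few centimetres aside while the robot is not near it.
Once in a run the grip may slacken for a moment while it holds something.
It also fails if it takes over 192 s, if anything falls off the work surface, if the arm or the gripper's body presses on something with over 40 N, if the wrist force passes 120 N, or if a joint passes its speed limit or range.

## Working session

There is one attempt and no reset: what is moved stays moved. The work goes in short steps, Python scripts to look and compute and a tool call to move; the robot and the scene stay as the last step left them, time stands still between calls to the robot, and variables do not carry over. Pictures are saved under pics/ and viewed, at most 14 in all, crops included, and the job is handed in when it is done.

Besides the shell and the picture viewer there is one more tool, called as name(argument=value, ...) on one line, values as JSON. carry_out: Moves the arm, as the interface text tells. Its arguments: {"type":"object","properties":{"moves":{"type":"string"},"force":{"type":"number"}},"required":["moves"]}

```bash
mkdir -p pics; ls
python3 - <<'E'
from workcell import bot
import cv2
o=bot.get_obs();print(o)
for n in ["top","side"]:
    c=bot.camera(n);cv2.imwrite(f"pics/{n}0.png",c["img"][:,:,::-1]);print(n,{k:v for k,v in c.items() if k!="img"})
c=bot.camera("wrist");print({k:v for k,v in c.items() if k!="img"});cv2.imwrite("pics/wrist0.png",c["img"][:,:,::-1])
E
```

```text
pics
{'time': 0.0, 'q': array([ 7.07603661e+01,  5.00985359e+00,  1.00331923e+01,  9.50989255e+01,
       -1.32866030e-03,  9.00000891e+01]), 'qd': array([-0.03203056,  0.00118228, -0.08466726, -0.02525985, -0.02375788,
       -0.07705122]), 'joint_efforts': array([-1.71051015e-03, -5.20388317e+01,  4.64801216e+01,  1.67642831e-02,
       -1.04989176e-04, -1.98062708e-05]), 'ee_pos': array([0.1811721 , 0.51908008, 0.24758371]), 'tcp_rot': array([-1.79924413e+02,  1.32877665e-03,  1.60760279e+02]), 'wrist_force': array([0.30431595, 0.35575311, 0.00526593]), 'torque': array([-0.01059148, -0.00192883,  0.02915919]), 'grasp_force': 0.0, 'opening': 0.08521095819271562}
top {'mtx': array([[486.06459355,   0.        , 316.19883662],
       [  0.        , 486.06459355, 244.50562082],
       [  0.        ,   0.        ,   1.        ]]), 'position': array([ 0.44936841, -0.00634899,  1.09404838]), 'orientation': array([  6.22858762,   1.02614529, -90.84602725])}
side {'mtx': array([[499.55726448,   0.        , 326.6274669 ],
       [  0.        , 499.55726448, 246.7590172 ],
       [  0.        ,   0.        ,   1.        ]]), 'position': array([0.43780498, 0.78780377, 0.61168684]), 'orientation': array([  56.05014466,    0.93292747, -171.9331888 ])}
{'mtx': array([[356.14170985,   0.        , 319.25213297],
       [  0.        , 356.14170985, 240.15643568],
       [  0.        ,   0.        ,   1.        ]]), 'mount': array([[-7.81210262e-05,  9.53590583e-01,  3.01106284e-01,
         7.63456521e-02],
       [ 9.99999918e-01, -4.53709809e-05,  4.03134595e-04,
        -6.73228257e-04],
       [ 3.98086841e-04,  3.01106291e-01, -9.53590501e-01,
        -1.24498862e-01],
       [ 0.00000000e+00,  0.00000000e+00,  0.00000000e+00,
         1.00000000e+00]])}
```

View pics/top0.png

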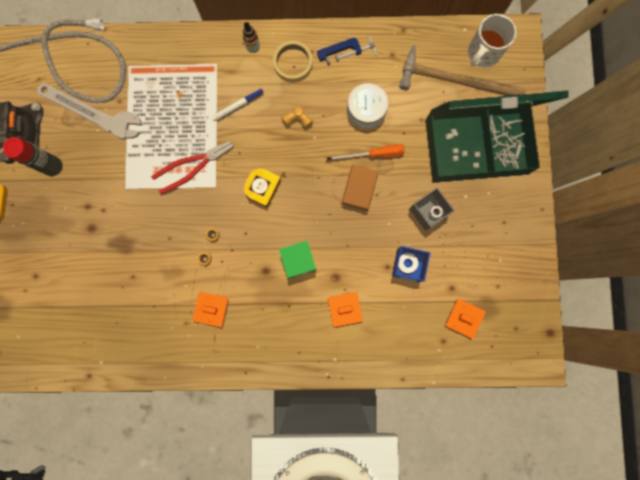

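View pics/side0.png

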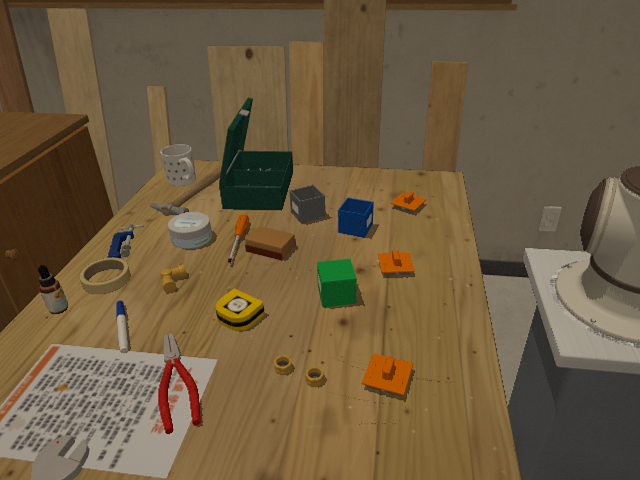

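The top view shows the green pot at (298,260), brass nuts at (212,235) and (204,259), and lids at (210,310), (345,310) and (466,319). The grey pot is at (431,211) and the blue one at (410,264). Next I'll measure these positions.

```bash
cat > h.py <<'E'
import numpy as np, cv2
from scipy.spatial.transform import Rotation as R
from workcell import bot
def pose():
    o=bot.get_obs(); return R.from_euler('xyz',o['tcp_rot'],degrees=True),np.array(o['ee_pos']),o
def cam(n):
    """returns img, K, Rcam(cv axes ->world), position"""
    r,p,_=pose(); c=bot.camera(n); F=np.diag([1,-1,-1.])
    if n=='wrist':
        M=c['mount']; Rc=r.as_matrix()@M[:3,:3]; pc=p+r.as_matrix()@M[:3,3]
    else:
        Rc=R.from_euler('xyz',c['orientation'],degrees=True).as_matrix(); pc=c['position']
    return c['img'],c['mtx'],Rc@F,pc
def plane(uv,z,C):
    _,K,Rc,pc=C
    d=(Rc@np.linalg.inv(K)@np.c_[np.atleast_2d(uv),np.ones(len(np.atleast_2d(uv)))].T).T
    return pc+d*((z-pc[2])/d[:,2])[:,None]
def proj(P,C):
    _,K,Rc,pc=C; q=(K@Rc.T@(np.atleast_2d(P)-pc).T).T; return q[:,:2]/q[:,2:]
HSV=dict(green=((50,120,60),(75,255,255)),orange=((5,200,120),(14,255,255)),blue=((105,140,40),(125,255,255)),
         brass=((12,120,60),(24,255,255)))
def mask(img,n):
    return cv2.inRange(cv2.cvtColor(img,cv2.COLOR_RGB2HSV),*map(np.array,HSV[n]))
def blobs(m,amin=60):
    cs=cv2.findContours(m,cv2.RETR_EXTERNAL,cv2.CHAIN_APPROX_NONE)[0]
    return sorted([c for c in cs if cv2.contourArea(c)>amin],key=cv2.contourArea,reverse=True)
def rect(c,z,C):
    """min-area rectangle of a contour cast on plane z: centre, sizes mm, yaw deg mod 90 in -45..45"""
    P=plane(c.reshape(-1,2).astype(float),z,C)[:,:2]
    (ct,s,a)=cv2.minAreaRect((P*1000).astype(np.float32)); return np.round(np.array(ct),1),np.round(s,1),round((a+45)%90-45,1)
def go(targets,start=None):
    """targets: list of (xyz m, Rot); prints shift mm and rotvec deg in start tool axes"""
    r,p,_=pose() if start is None else (*start,0)
    for t,rt in targets: print(np.round(r.inv().apply(np.array(t)-p)*1000,1),np.round((r.inv()*rt).as_rotvec(degrees=True),1))
def down(yaw,tilt=0):
    """tool down, tool y (closing) at world angle yaw-90.. ; x axis at yaw; tilt>0 swings tool z outward along x axis"""
    return R.from_euler('z',yaw,degrees=True)*R.from_euler('x',180,degrees=True)*R.from_euler('y',tilt,degrees=True)
E
python3 - <<'E'
from h import *
C=cam('top');S=cam('side');print(bot.tip_extent)
for c in blobs(mask(C[0],'green'))[:3]: print('green',cv2.boundingRect(c),rect(c,.06,C))
for c in blobs(mask(C[0],'orange')): print('orange',cv2.boundingRect(c),rect(c,.016,C))
for c in blobs(mask(C[0],'blue')): print('blue',cv2.boundingRect(c),rect(c,.06,C))
for uv,z in [((212,235),.016),((204.5,259),.016),((431,211),.06),((262,187),.03),((361,188),.034)]: print(uv,plane(uv,z,C))
hs=cv2.cvtColor(C[0],cv2.COLOR_RGB2HSV)
print(hs[228:243,205:220].reshape(-1,3)[::9].tolist())
# grey
g=cv2.inRange(hs,np.array((0,0,0)),np.array((180,110,115)));g2=np.zeros_like(g);g2[180:245,400:462]=g[180:245,400:462]
for c in blobs(g2)[:2]: print('grey',cv2.boundingRect(c),rect(c,.06,C))
def crop(C,x,y,w,h,k): return cv2.resize(C[0][y:y+h,x:x+w,::-1],None,fx=k,fy=k,interpolation=cv2.INTER_CUBIC)
a=crop(C,180,170,200,160,2);b=crop(C,380,170,120,160,3)
cv2.imwrite('pics/a.png',np.hstack([cv2.resize(crop(C,180,170,310,170,1),(800,438),interpolation=cv2.INTER_CUBIC)]))
E
```

```text
0.017
green (280, 242, 35, 36) (array([531.6,  52. ]), array([63.8, 61.8]), 16.3)
orange (446, 300, 39, 39) (array([ 399.8, -311.4]), array([66.7, 66.8]), -26.3)
orange (193, 292, 35, 35) (array([427.7, 247.8]), array([66.9, 65.8]), -12.0)
orange (328, 293, 34, 34) (array([423.4, -49.2]), array([65.7, 64.6]), 10.0)
orange (370, 145, 34, 12) (array([ 779.6, -151.8]), array([75. , 25.7]), -1.2)
blue (396, 262, 26, 18) (array([ 508.3, -184.8]), array([51. , 37.2]), -12.4)
(212, 235) [[0.59269258 0.24482536 0.016     ]]
(204.5, 259) [[0.53892842 0.26117756 0.016     ]]
(431, 211) [[ 0.6307496  -0.23709239  0.06      ]]
(262, 187) [[0.69713378 0.13026469 0.03      ]]
(361, 188) [[ 0.68978251 -0.09033477  0.034     ]]
[[17, 139, 193], [17, 164, 200], [18, 164, 207], [17, 148, 193], [17, 172, 142], [17, 149, 198], [16, 161, 133], [17, 174, 141], [17, 178, 186], [17, 126, 95], [17, 164, 199], [17, 137, 145], [16, 160, 124], [17, 180, 180], [17, 129, 117], [17, 154, 190], [17, 158, 152], [18, 179, 191], [17, 176, 148], [17, 179, 181], [18, 139, 198], [17, 178, 150], [17, 145, 181], [17, 145, 162], [17, 152, 148]]
grey (411, 189, 42, 41) (array([ 633.6, -237.8]), array([63. , 75.6]), 34.6)
```

View pics/a.png

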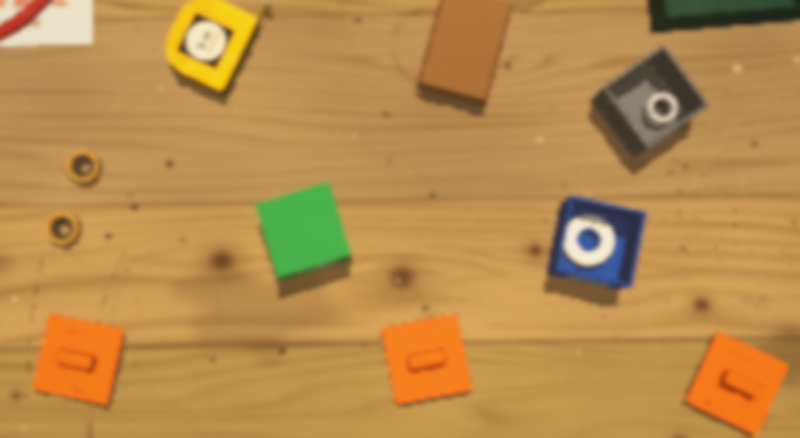

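The crop shows the green pot, two nuts on the left, the grey pot with the chrome nut, the blue pot with the tape, and three lids standing flat. Measured sizes fit: pot 63.8 x 61.8 mm and lids about 66 mm. I'll move above the green pot.

Run:
```python
from h import *
go([((.5316,.052,.19),down(16.3))])
```

```text
[-484.8 -325.6   58.2] [ -0.    0.  144.5]
```

carry_out(moves="-485 -326 58 0 0 144.5 85;-485 -326 58 0 0 144.5 85;-485 -326 58 0 0 144.5 85;-485 -326 58 0 0 144.5 85;-485 -326 58 0 0 144.5 85;-485 -326 58 0 0 144.5 85;-485 -326 58 0 0 144.5 85;-485 -326 58 0 0 144.5 85;-485 -326 58 0 0 144.5 85;-485 -326 58 0 0 144.5 85;-485 -326 58 0 0 144.5 85;-485 -326 58 0 0 144.5 85;-485 -326 58 0 0 144.5 85;-485 -326 58 0 0 144.5 85;-485 -326 58 0 0 144.5 85;-485 -326 58 0 0 144.5 85;-485 -326 58 0 0 144.5 85;-485 -326 58 0 0 144.5 85;-485 -326 58 0 0 144.5 85;-485 -326 58 0 0 144.5 85", force=60)

```text
time: 2.25
ee_pos: [0.5317, 0.0517, 0.1902]
tcp_rot: [180.0, 0.0, 16.4]
wrist_force: [-0.3, 0.2, -0.2]
opening: 0.085
grasp_force: 0.0
```

Run:
```python
from h import *
print(bot.get_obs()['q'],pose()[1],bot.get_obs()['tcp_rot'])
W=cam('wrist');cv2.imwrite('pics/w1.png',W[0][:,:,::-1])
for c in blobs(mask(W[0],'green'))[:3]: print('green',cv2.boundingRect(c),rect(c,.06,W))
for c in blobs(mask(W[0],'orange'))[:3]: print('orange',cv2.boundingRect(c),rect(c,.016,W))
```

```text
[ 5.54985354e+00  2.00159478e+00  5.22764765e-01  8.85248200e+01
 -1.89801047e-03  1.69131854e+02] [0.53170229 0.05165515 0.19024268] [1.79998824e+02 3.94241402e-03 1.64179998e+01]
green (277, 180, 88, 93) (array([538.2,  51.6]), array([70.7, 63.4]), 16.4)
orange (35, 220, 93, 91) (array([430.8, 245.1]), array([65.8, 66.8]), -12.3)
orange (351, 317, 72, 65) (array([426.9, -50.2]), array([67. , 65.9]), 10.1)
orange (613, 393, 27, 38) (array([ 428.4, -317.6]), array([55.7, 14. ]), -28.9)
```

View pics/w1.png

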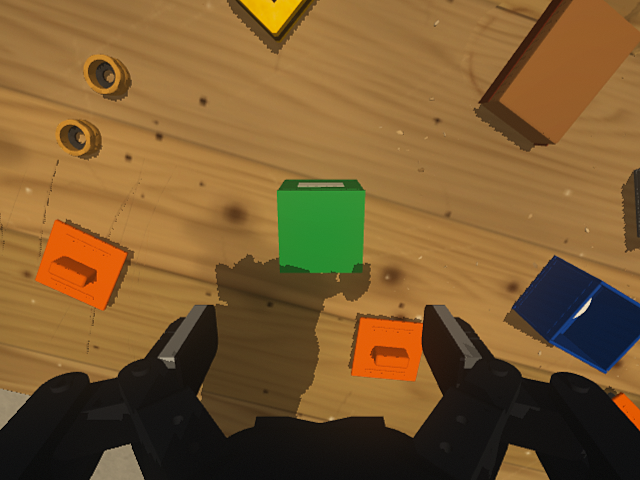

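The wrist view shows the green pot at about (320,230) with a clear approach, and lids and nuts around it. I'll plan the first quarter turn: grasp at tilt -25° and set down at +65°.

Run:
```python
from h import *
def g(x,y,z,t):
    r=down(16.4,t); return (np.array([x,y,z])+.002*r.apply([0,0,1]),r)
r=down(16.4)
s=(down(16.4),np.array([.5317,.0517,.1902]))
go([g(.533,.052,.12,-25),g(.533,.052,.031,-25)],s)
s=g(.533,.052,.031,-25)[::-1]
go([g(.533,.052,.11,-25),g(.533,.052,.11,65),g(.533,.052,.033,65)],s)
```

```text
[ 0.5  0.1 72. ] [  0. -25.  -0.]
[5.00e-01 1.00e-01 1.61e+02] [  0. -25.  -0.]
[-33.4   0.  -71.6] [0. 0. 0.]
[-31.4  -0.  -73.6] [-0. 90.  0.]
[ 1.2 -0.  -3.8] [-0. 90.  0.]
```

carry_out(moves="1 0 72 0 -25 0 85;1 0 72 0 -25 0 85;1 0 72 0 -25 0 85;1 0 72 0 -25 0 85;1 0 110 0 -25 0 85;1 0 140 0 -25 0 85;1 0 161 0 -25 0 85;1 0 161 0 -25 0 85;1 0 161 0 -25 0 85;1 0 161 0 -25 0 50;1 0 161 0 -25 0 50;1 0 161 0 -25 0 50;1 0 161 0 -25 0 50;1 0 161 0 -25 0 50;1 0 161 0 -25 0 50;1 0 161 0 -25 0 50;1 0 161 0 -25 0 50", force=60)

```text
time: 4.0
ee_pos: [0.5337, 0.0519, 0.0316]
tcp_rot: [179.9, 24.8, 16.3]
wrist_force: [0.5, -0.7, 8.5]
opening: 0.0635
grasp_force: 64.8
```

carry_out(moves="-17 0 -36 0 0 0 50;-33 0 -72 0 0 0 50;-33 0 -73 0 8 0 50;-33 0 -73 0 16 0 50;-33 0 -73 0 24 0 50;-33 0 -73 0 32 0 50;-33 0 -73 0 40 0 50;-33 0 -73 0 48 0 50;-33 0 -73 0 56 0 50;-33 0 -73 0 64 0 50;-32 0 -73 0 72 0 50;-32 0 -73 0 80 0 50;-32 0 -73 0 88 0 50;-32 0 -73 0 90 0 50;-32 0 -73 0 90 0 50")

```text
time: 5.5
ee_pos: [0.5475, 0.0495, 0.1309]
tcp_rot: [-179.7, -63.3, 16.3]
wrist_force: [-1.4, -0.4, -3.3]
opening: 0.0632
grasp_force: 67.3
```

Run:
```python
from h import *
r,p,o=pose();print(o['q'],o['opening'])
S=cam('side');cv2.imwrite('pics/s1.png',S[0][150:480,150:550,::-1])
r2=down(16.4,65)
go([(np.array([.533,.052,.034])+.002*r2.apply([0,0,1]),r2)])
C=cam('top')
for c in blobs(mask(C[0],'brass'),30)[:6]: print('brass',cv2.boundingRect(c),rect(c,.016,C))
```

```text
[ -3.40477571 -48.56307261 -65.72316512  10.99638668  17.80784532
 170.86478765] 0.06324693264867999
[-90.9  -5.8  33.8] [-0.2  1.8 -0.1]
brass (0, 0, 640, 392) (array([703.9,   7.7]), array([1488.7,  901.6]), -0.2)
brass (48, 37, 72, 61) (array([1004.3,  556.4]), array([195.8, 130.2]), -24.6)
brass (0, 25, 46, 20) (array([1080.9,  700.2]), array([ 45.4, 107.9]), 1.7)
brass (78, 76, 50, 39) (array([910.8, 488.7]), array([ 74.2, 124.3]), 25.7)
brass (320, 260, 12, 18) (array([513.9,  -7.6]), array([25.6, 35.6]), -24.2)
brass (276, 275, 13, 15) (array([485.1,  89.4]), array([33. , 23.4]), 44.3)
```

View pics/s1.png

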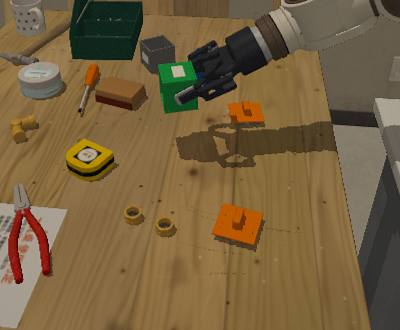

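The side view shows the pot held on its side by the gripper. Joints 2 and 3 are at their limits, so the arm can't fold that close; I'll set the pot down farther out, facing radially.

Run:
```python
from h import *
r2=down(4,63)
C=cam('top')
print(plane([(279,180),(262,207),(246,196)],.03,C)[:,:2],plane([(344,205),(369,212),(378,170)],.034,C)[:,:2])
f=lambda x,z:(np.array([x,.03,z])+.002*r2.apply([0,0,1]),r2)
go([f(.585,.12),f(.585,.06),f(.585,.035)])
```

```text
[[0.71238028 0.09209992]
 [0.65176475 0.13038459]
 [0.67733064 0.16611272]] [[ 0.65219654 -0.0518544 ]
 [ 0.6355244  -0.1066177 ]
 [ 0.72988777 -0.12912891]]
[ 5.7 30.5 33.6] [-11.3  -0.1   5.5]
[-47.8  30.7  60.7] [-11.3  -0.1   5.5]
[-70.1  30.8  72. ] [-11.3  -0.1   5.5]
```

carry_out(moves="6 30 34 -11 0 5.5 50;6 30 34 -11 0 5.5 50;6 30 34 -11 0 5.5 50;-20 30 48 -11 0 5.5 50;-20 30 48 -11 0 5.5 50;-20 30 48 -11 0 5.5 50")

```text
time: 6.25
ee_pos: [0.5882, 0.031, 0.0911]
tcp_rot: [-179.7, -63.2, 4.1]
wrist_force: [-0.6, -0.9, -3.6]
opening: 0.0634
grasp_force: 67.3
```

Run:
```python
from h import *
r,p,o=pose();print(o['q'],o['opening'])
r2=down(4,63)
f=lambda x,z:(np.array([x,.03,z])+.002*r2.apply([0,0,1]),r2)
go([f(.585,.06),f(.585,.035)])
```

```text
[  2.05717573 -36.48677056 -65.60721426  -2.3423118    2.11459234
 179.07311202] 0.06336255973641024
[-29.3   0.9  13.1] [-0.4 -0.2  0.1]
[-51.6   0.9  24.4] [-0.4 -0.2  0.1]
```

carry_out(moves="-29 1 13 0 0 0 50;-43 1 20 0 0 0 50;-52 1 24.5 0 0 0 50;-52 1 24.5 0 0 0 50;-52 1 24.5 0 0 0 85;-52 1 24.5 0 0 0 85;-52 1 24.5 0 0 0 85;-52 1 24.5 0 0 0 85;-52 1 24.5 0 0 0 85;-52 1 24.5 0 0 0 85")

```text
time: 7.25
ee_pos: [0.6041, 0.0305, 0.0389]
tcp_rot: [-179.7, -62.5, 4.0]
wrist_force: [0.5, 0.2, 0.0]
opening: 0.0847
grasp_force: 0.0
```

Run:
```python
from h import *
r,p,o=pose();print(o['q'],o['opening'])
W=cam('wrist');S=cam('side')
k=np.hstack([W[0],np.vstack([S[0][150:390,200:520]]*2)*0+0]) if 0 else None
a=np.zeros((480,800,3),np.uint8);a[:360,:480]=cv2.resize(W[0],(480,360));a[:300,480:]=S[0][150:450,200:520];cv2.imwrite('pics/w2.png',a[:,:,::-1])
```

```text
[  1.91271319 -24.89252427 -65.74177936 -13.36683807   2.20616332
 179.01857927] 0.08466479739497192
```

View pics/w2.png

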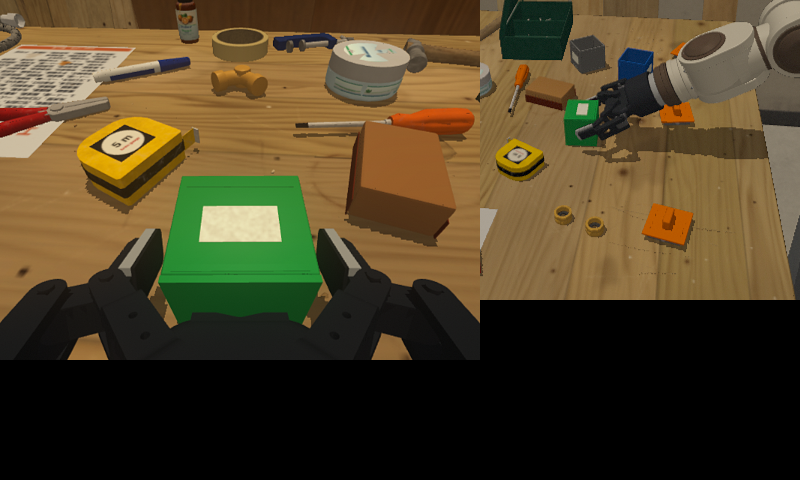

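The views show the pot lying on its side, mouth outward, between the open fingers and clear of the tape measure and sanding block. I'll swing back to -25° around it and grip again.

Run:
```python
from h import *
C=cam('top')
for c in blobs(mask(C[0],'green'))[:1]: print('green',cv2.boundingRect(c),rect(c,.064,C))
r2=down(4,-25)
go([(np.array([.604,.0305,.045])+.002*r2.apply([0,0,1]),r2),(np.array([.604,.0305,.034])+.002*r2.apply([0,0,1]),r2)])
```

```text
green (292, 212, 30, 31) (array([599.9,  30.6]), array([62.5, 61.1]), 3.8)
[ 3.7 -0.  -2.9] [ -0.3 -87.5   0.3]
[-6.1 -0.   2.1] [ -0.3 -87.5   0.3]
```

carry_out(moves="4 0 -3 0 -8 0 85;4 0 -3 0 -16 0 85;4 0 -3 0 -24 0 85;4 0 -3 0 -32 0 85;4 0 -3 0 -40 0 85;4 0 -3 0 -48 0 85;4 0 -3 0 -56 0 85;4 0 -3 0 -64 0 85;4 0 -3 0 -72 0 85;4 0 -3 0 -80 0 85;4 0 -3 0 -87.5 0 85;-6 0 2 0 -87.5 0 85;-6 0 2 0 -87.5 0 85;-6 0 2 0 -87.5 0 50;-6 0 2 0 -87.5 0 50;-6 0 2 0 -87.5 0 50;-6 0 2 0 -87.5 0 50;-6 0 2 0 -87.5 0 50;-6 0 2 0 -87.5 0 50")

```text
time: 9.3
ee_pos: [0.6031, 0.0304, 0.035]
tcp_rot: [-179.8, 24.8, 4.4]
wrist_force: [-1.4, 0.9, 9.4]
opening: 0.0632
grasp_force: 62.2
```

Run:
```python
from h import *
r,p,o=pose();print(o['q'],o['opening'],p)
r2=down(4,64);s=(r,p)
f=lambda z,t,x=.608:(np.array([x,.0305,z])+.002*down(4,t).apply([0,0,1]),down(4,t))
go([f(.1,-25),f(.1,63),f(.032,63)])
```

```text
[  3.06129209  38.72834911  26.06547937 102.15248463  -0.3984298
 178.80272927] 0.06320410635530005 [0.60312148 0.03038896 0.03499812]
[-22.9   0.1 -59. ] [ 0.  -0.2  0.3]
[-20.9   0.1 -61. ] [-0.3 87.8  0.3]
[7.7 0.3 0.8] [-0.3 87.8  0.3]
```

carry_out(moves="-12 0 -30 0 0 0 50;-23 0 -59 0 0 0 50;-22 0 -60 0 8 0 50;-22 0 -60 0 16 0 50;-22 0 -60 0 24 0 50;-22 0 -60 0 32 0 50;-21 0 -61 0 40 0 50;-21 0 -61 0 48 0 50;-21 0 -61 0 56 0 50;-21 0 -61 0 64 0 50;-21 0 -61 0 72 0 50;-21 0 -61 0 80 0 50;-21 0 -61 0 88 0 50;-21 0 -61 0 88 0 50;-10 0 -36 0 88 0 50;0 0 -15 0 88 0 50;0 0 -15 0 88 0 50")

```text
time: 11.0
ee_pos: [0.6083, 0.0308, 0.0422]
tcp_rot: [-179.6, -62.5, 4.0]
wrist_force: [-0.5, 0.3, -3.0]
opening: 0.0633
grasp_force: 61.0
```

Run:
```python
from h import *
r,p,o=pose();print(o['q'],o['opening'],p,o['tcp_rot'])
f=lambda z,t,x=.605:(np.array([x,.0305,z])+.002*down(4,t).apply([0,0,1]),down(4,t))
go([f(.034,63),f(.034,0),f(.2,0)])
```

```text
[  1.94054338 -24.51362262 -65.0305879  -12.99444116   2.18597684
 179.04558773] 0.06330994357484539 [0.60831984 0.03083924 0.04219398] [-179.64616944  -62.49863094    4.0062485 ]
[-8.8  0.1  2.8] [-0.4  0.5  0. ]
[-10.6   0.1   1.7] [ -0.3 -62.5   0.2]
[136.7  -0.4 -74.9] [ -0.3 -62.5   0.2]
```

carry_out(moves="-6 0 2 0 0 0 50;-9 0 3 0 0 0 50;-9 0 3 0 0 0 50;-9 0 3 0 0 0 85;-9 0 3 0 0 0 85;-9 0 3 0 0 0 85;-9 0 3 0 0 0 85;-9 0 3 0 0 0 85;-9 0 3 0 -8 0 85;-9 0 3 0 -16 0 85;-9 0 3 0 -24 0 85;-9 0 3 0 -32 0 85;-9 0 3 0 -40 0 85;-9 0 3 0 -48 0 85;-9 0 3 0 -56 0 85;-10 0 2 0 -62.5 0 85;35 0 -21 0 -62.5 0 85;79 0 -44 0 -62.5 0 85;123 0 -67 0 -62.5 0 85;137 0 -75 0 -62.5 0 85")

```text
time: 13.0
ee_pos: [0.6064, 0.0302, 0.2077]
tcp_rot: [-179.9, -0.9, 4.3]
wrist_force: [0.3, -0.2, -0.2]
opening: 0.0847
grasp_force: 0.0
```

Run:
```python
from h import *
r,p,o=pose();print(p,o['tcp_rot'])
W=cam('wrist');T=cam('top')
a=np.zeros((480,800,3),np.uint8);a[:360,:480]=cv2.resize(W[0],(480,360));a[:320,480:]=T[0][160:480,180:500];cv2.imwrite('pics/w3.png',a[:,:,::-1])
for c in blobs(mask(W[0],'green'))[:1]: print('green W',cv2.boundingRect(c),rect(c,.06,W))
for c in blobs(mask(T[0],'green'))[:1]: print('green T',cv2.boundingRect(c),rect(c,.06,T))
for c in blobs(mask(T[0],'orange'))[:3]: print('orange',rect(c,.016,T))
```

```text
[0.60638899 0.03017902 0.20766475] [-179.86101092   -0.91332199    4.31714758]
green W (278, 180, 82, 86) (array([613.4,  30.7]), array([69.1, 63. ]), 4.3)
orange (array([ 399.9, -311.4]), array([66.7, 67.3]), -26.9)
orange (array([427.5, 248.1]), array([66.3, 65.9]), -12.5)
orange (array([ 779.6, -151.8]), array([75. , 25.7]), -1.2)
```

View pics/w3.png

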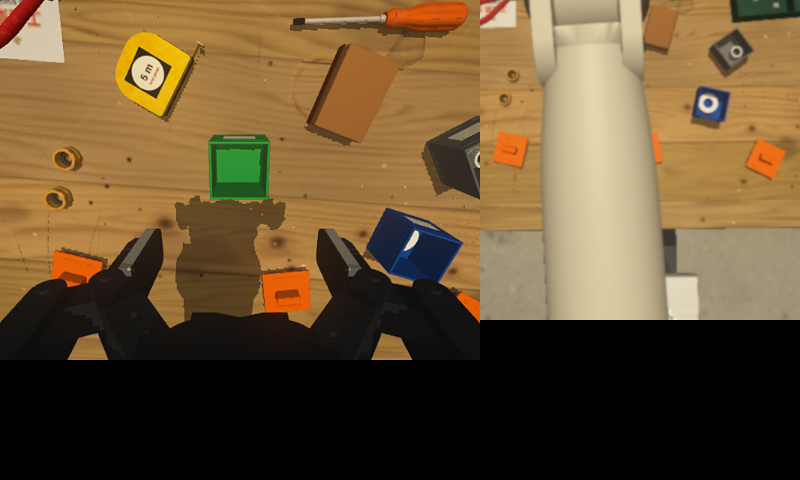

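The pot now stands mouth up at about (320,230) in the wrist frame, unobstructed. There are only two brass nuts, near (89,211) and (79,264). I'll locate them more exactly and plan the first pick.

```bash
cat >> h.py <<'E'
def nuts(C,guess,win=26):
    """refine nut top centres: dark bore + brass ring mask near guess pixels"""
    out=[]
    hs=cv2.cvtColor(C[0],cv2.COLOR_RGB2HSV)
    for u,v in guess:
        u0,v0=int(u-win),int(v-win); s=hs[max(v0,0):v0+2*win,max(u0,0):u0+2*win]
        m=cv2.inRange(s,np.array((10,175,90)),np.array((24,255,255)))
        m=cv2.morphologyEx(m,cv2.MORPH_OPEN,np.ones((2,2),np.uint8))
        b=blobs(cv2.morphologyEx(m,cv2.MORPH_CLOSE,np.ones((3,3),np.uint8)),20)
        if b:
            (cx,cy),rad=cv2.minEnclosingCircle(b[0]); out.append((cx+max(u0,0),cy+max(v0,0),rad,cv2.contourArea(b[0])))
    return out
E
python3 - <<'E'
from h import *
W=cam('wrist')
for n in nuts(W,[(89,211),(79,264)]): print(np.round(n,1),plane(n[:2],.012,W)[:,:2])
T=cam('top')
for n in nuts(T,[(212,235),(204.5,259)],12): print(np.round(n,1),plane(n[:2],.012,T)[:,:2])
r,p,o=pose()
for yaw in (-16,): go([((.595,.244,.12),down(yaw)),((.595,.244,.018),down(yaw))])
E
```

```text
[ 88.  212.1  20.2 976. ] [[0.59663752 0.24124796]]
[ 76.5 265.   19.7 916.5] [[0.54357401 0.25798773]]
[205.  259.2   6.3 107. ] [[0.53881278 0.2610882 ]]
[   5.6 -213.8   82. ] [-0.2 -0.5 20.3]
[   4.7 -213.6  184. ] [-0.2 -0.5 20.3]
```

carry_out(moves="5.5 -213 82 0 0 20.3 50;5.5 -213 82 0 0 20.3 50;5.5 -213 82 0 0 20.3 50;5.5 -213 82 0 0 20.3 50;5.5 -213 82 0 0 20.3 50;5.5 -213 82 0 0 20.3 50;5 -213 130 0 -0.5 20.3 50;5 -213 165 0 -0.5 20.3 50;5 -213 184 0 -0.5 20.3 50;5 -213 184 0 -0.5 20.3 50;5 -213 184 0 -0.5 20.3 15;5 -213 184 0 -0.5 20.3 15;5 -213 184 0 -0.5 20.3 15;5 -213 184 0 -0.5 20.3 15;5 -213 184 0 -0.5 20.3 15;5 -213 184 0 -0.5 20.3 15;5 -213 184 0 -0.5 20.3 15", force=40)

```text
time: 14.9
ee_pos: [0.533, -0.0993, 0.0434]
tcp_rot: [-177.6, 0.1, -11.7]
wrist_force: [-0.6, -0.6, 0.0]
opening: 0.015
grasp_force: 0.0
```

Run:
```python
from h import *
r,p,o=pose();print(p,o['tcp_rot'],o['opening'])
d=down(4)
x=(.608,.0305)
off=d.apply([-.006,0,0])
q=(x[0]+off[0],x[1]+off[1])
go([((p[0],p[1],.13),down(-16)),((*q,.13),d),((*q,.085),d)])
```

```text
[ 0.53303375 -0.09933372  0.04340758] [-1.77644437e+02  1.19792648e-01 -1.16648288e+01] 0.015026374723762581
[ -0.2  -3.6 -86.5] [-2.3  0.2  4.3]
[  41.2 -144.1  -80.8] [ -2.4  -0.2 -15.7]
[  41.3 -142.3  -35.9] [ -2.4  -0.2 -15.7]
```

The tool ended at the wrong place because joint 6 would have passed its range (tool yaw must be above joint 1's angle). I'll lift and turn to the equivalent yaw, +164°.

Run:
```python
from h import *
r,p,o=pose();print(o['q'])
go([((.50,-.05,.22),down(75)),((.57,.15,.22),down(150))])
```

```text
[-11.72027384   5.14313922 -12.51004321  72.46889092   2.35544566
 179.94450819]
[ -42.7  -48.9 -174.6] [ -2.   -1.7 -86.7]
[ -14.6 -258.7 -166.1] [  -0.7   -3.3 -161.6]
```

carry_out(moves="0 0 -50 0 0 0 50;0 0 -100 0 0 0 50;0 0 -150 0 0 0 50;-43 -49 -175 -2 -1.7 -87 50;-43 -49 -175 -2 -1.7 -87 50;-43 -49 -175 -2 -1.7 -87 50;-43 -49 -175 -2 -1.7 -87 50;-43 -49 -175 -2 -1.7 -87 50;-43 -49 -175 -2 -1.7 -87 50;-43 -49 -175 -2 -1.7 -87 50;-43 -49 -175 -2 -1.7 -87 50;-43 -49 -175 -2 -1.7 -87 50;-43 -49 -175 -2 -1.7 -87 50;-43 -49 -175 -2 -1.7 -87 50;-43 -49 -175 -2 -1.7 -87 50")

```text
time: 16.4
ee_pos: [0.4998, -0.0499, 0.2207]
tcp_rot: [180.0, 0.0, 75.2]
wrist_force: [0.6, -0.0, 0.4]
opening: 0.05
grasp_force: 0.0
```

Run:
```python
from h import *
r,p,o=pose();print(p,o['tcp_rot'],o['q'])
go([((.595,.243,.2),down(155))])
T=cam('top');cv2.imwrite('pics/t2.png',T[0][150:450,150:550,::-1])
```

```text
[ 0.49982109 -0.04985796  0.22067137] [1.79986216e+02 1.67356562e-02 7.51567651e+01] [-5.68651611e+00 -2.06112648e+00 -1.76401243e-01  9.18737800e+01
 -1.87159282e-02  9.91567150e+01]
[307.5  17.   20.6] [ -0.    0.  -79.8]
```

View pics/t2.png

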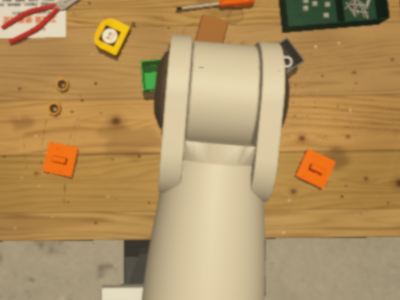

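The top view shows most of the scene hidden behind the arm; the nuts are still at (62,85) and (55,109) in the crop. I'll continue to the first nut.

carry_out(moves="307 17 40 0 0 -88 50;307 17 40 0 0 -88 50;307 17 40 0 0 -88 50;307 17 40 0 0 -88 50;307 17 40 0 0 -88 50;307 17 40 0 0 -88 50;307 17 40 0 0 -88 50;307 17 40 0 0 -88 50;307 17 40 0 0 -88 50;307 17 40 0 0 -88 50;307 17 40 0 0 -88 50;307 17 40 0 0 -88 50;307 17 40 0 0 -88 50")

```text
time: 17.75
ee_pos: [0.594, 0.2428, 0.1804]
tcp_rot: [-180.0, -0.0, 163.2]
wrist_force: [0.3, 0.3, 0.9]
opening: 0.0498
grasp_force: 0.0
```

Run:
```python
from h import *
r,p,o=pose();print(p,o['tcp_rot'],o['q'])
W=cam('wrist');T=cam('top');F=lambda a:np.round(a,4)
g=proj([(.595,.243,.012),(.541,.259,.012)],W);print(g)
for n in nuts(W,g,32): print(np.round(n,1),F(plane(n[:2],.012,W)[:,:2]))
for c in blobs(mask(T[0],'orange'))[:4]: print('orange T',rect(c,.016,T))
for c in blobs(mask(W[0],'orange'))[:4]: print('orange W',cv2.boundingRect(c),rect(c,.016,W))
for c in blobs(mask(T[0],'green'))[:1]: print('green T',cv2.boundingRect(c),rect(c,.06,T))
for c in blobs(mask(T[0],'blue'))[:1]: print('blue T',cv2.boundingRect(c),rect(c,.06,T))
cv2.imwrite('pics/w4.png',W[0][:,:,::-1])
```

```text
[0.59395022 0.24276192 0.18035121] [-1.79972898e+02 -8.28215815e-03  1.63156000e+02] [ 2.22376365e+01  1.69789574e+01  1.64007207e+01  8.94452782e+01
 -1.58165969e-02  3.90816376e+01]
[[320.94159241 223.17168886]
 [320.62003241 155.18837518]]
[324.3 223.7  17.9 904. ] [[0.5963 0.2456]]
[325.6 156.3  18.5 976.5] [[0.543  0.2626]]
orange T (array([ 399.9, -311.3]), array([66.7, 67. ]), -26.6)
orange T (array([423.4, -49.4]), array([65.6, 65. ]), 9.7)
orange T (array([434.8, 228. ]), array([78.2, 42.3]), 25.2)
orange T (array([ 779.6, -151.8]), array([75. , 25.7]), -1.2)
orange W (212, 0, 97, 61) (array([442.6, 244.2]), array([65. , 38.5]), -12.2)
green T (292, 210, 30, 31) (array([606.3,  31.6]), array([64. , 59.7]), 4.3)
blue T (396, 262, 26, 18) (array([ 508.3, -184.6]), array([51.4, 37.2]), -12.4)
```

View pics/w4.png

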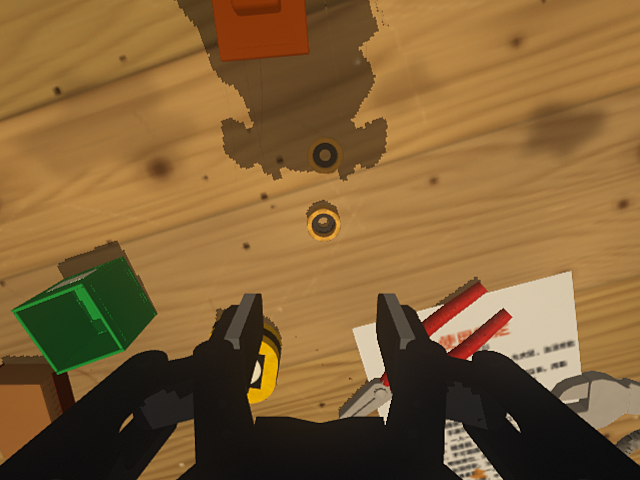

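The wrist view shows nut 1 at (324,224) centred between the jaws and nut 2 at (326,156). Comparing the two yaws gives a wrist camera bias of about 2.2 mm along tool y and a top camera bias of about -3.5 mm in x, so I'll correct for both.

```bash
sed -i "s/Rc=r.as_matrix()@M\[:3,:3\]; pc=p+r.as_matrix()@M\[:3,3\]/Rc=r.as_matrix()@M[:3,:3]; pc=p+r.as_matrix()@(M[:3,3]-[0,.0022,0])/; s/pc=c\['position'\]/pc=np.array(c['position'])+[.0035,-.0005,0]/" h.py
python3 - <<'E'
from h import *
go([((.5965,.2434,.018),down(163.2))])
E
```

```text
[ -2.3   1.4 162.4] [-0. -0.  0.]
```

carry_out(moves="-2 1.5 50 0 0 0 50;-2 1.5 100 0 0 0 50;-2 1.5 140 0 0 0 50;-2 1.5 162 0 0 0 50;-2 1.5 162 0 0 0 50;-2 1.5 162 0 0 0 15;-2 1.5 162 0 0 0 15;-2 1.5 162 0 0 0 15;-2 1.5 162 0 0 0 15;-2 1.5 162 0 0 0 15;-2 1.5 162 0 0 0 15;-2 1.5 80 0 0 0 15;-2 1.5 70 0 0 0 15;-2 1.5 70 0 0 0 15", force=40)

```text
time: 19.25
ee_pos: [0.5986, 0.2446, 0.1172]
tcp_rot: [179.7, 0.4, 163.3]
wrist_force: [1.2, -0.1, -0.2]
opening: 0.0264
grasp_force: 39.7
```

Run:
```python
from h import *
r,p,o=pose();print(p,o['tcp_rot'],o['opening'])
go([((.606,.0315,.12),down(175)),((.606,.0315,.085),down(175)),((.606,.0315,.16),down(175)),((.5433,.2603,.12),down(163)),((.5433,.2603,.018),down(163))])
```

```text
[0.59858755 0.24461874 0.11723949] [179.69137257   0.40879189 163.337429  ] 0.02637460046041818
[ -68.2 -202.    -3.4] [  0.3   0.4 -11.7]
[ -68.  -202.2   31.6] [  0.3   0.4 -11.7]
[ -68.5 -201.8  -43.4] [  0.3   0.4 -11.7]
[57.4 -0.8 -3.2] [0.3 0.4 0.3]
[58.2 -1.4 98.8] [0.3 0.4 0.3]
```

carry_out(moves="-68 -202 -4 0 0 -11.7 15;-68 -202 -4 0 0 -11.7 15;-68 -202 -4 0 0 -11.7 15;-68 -202 -4 0 0 -11.7 15;-68 -202 -4 0 0 -11.7 15;-68 -202 -4 0 0 -11.7 15;-68 -202 32 0 0 -11.7 15;-68 -202 32 0 0 -11.7 15;-68 -202 32 0 0 -11.7 50;-68 -202 32 0 0 -11.7 50;-68 -202 32 0 0 -11.7 50;-68 -202 32 0 0 -11.7 50;-68 -202 -43 0 0 -11.7 50;-68 -202 -43 0 0 -11.7 50;57 -1 -60 0 0 0 50;57 -1 -60 0 0 0 50;57 -1 -60 0 0 0 50;57 -1 -60 0 0 0 50;57 -1 -60 0 0 0 50;57 -1 -60 0 0 0 50")

```text
time: 21.25
ee_pos: [0.5401, 0.2634, 0.1714]
tcp_rot: [179.9, 0.0, 163.6]
wrist_force: [-0.4, 0.2, -0.2]
opening: 0.05
grasp_force: 0.0
```

Run:
```python
from h import *
r,p,o=pose();print(p,o['tcp_rot'],o['opening'])
W=cam('wrist');T=cam('top');F=lambda a:np.round(a,4)
g=proj([(.5433,.2603,.012)],W);print(g)
for n in nuts(W,g,32): print(np.round(n,1),F(plane(n[:2],.012,W)[:,:2]))
for n in nuts(T,proj([(.5433,.2603,.012)],T),12): print('T',np.round(n,1),F(plane(n[:2],.012,T)[:,:2]))
for c in blobs(mask(T[0],'green'))[:1]: print('green T',cv2.boundingRect(c),rect(c,.06,T))
for c in blobs(mask(T[0],'orange'))[:4]: print('orange T',rect(c,.016,T))
cv2.imwrite('pics/t3.png',cv2.resize(T[0][180:360,190:490,::-1],(800,480)))
go([((.5433,.2603,.018),down(163))])
```

```text
[0.54008275 0.26340448 0.17142659] [1.79922206e+02 3.08286418e-02 1.63616277e+02] 0.049952602587730204
[[320.14581788 229.34397477]]
[320.  227.2  18.6 973. ] [[0.5415 0.2607]]
green T (292, 210, 29, 31) (array([609.6,  31.1]), array([63.9, 59.4]), 3.8)
orange T (array([ 403.4, -311.8]), array([66.4, 67.3]), -27.1)
orange T (array([426.8, -57.1]), array([65.7, 65.5]), 10.3)
orange T (array([432. , 246.7]), array([65.5, 64.4]), -12.6)
orange T (array([ 783.1, -152.3]), array([75. , 25.7]), -1.2)
[ -1.9   1.  152.9] [-0.   0.   0.5]
```

View pics/t3.png

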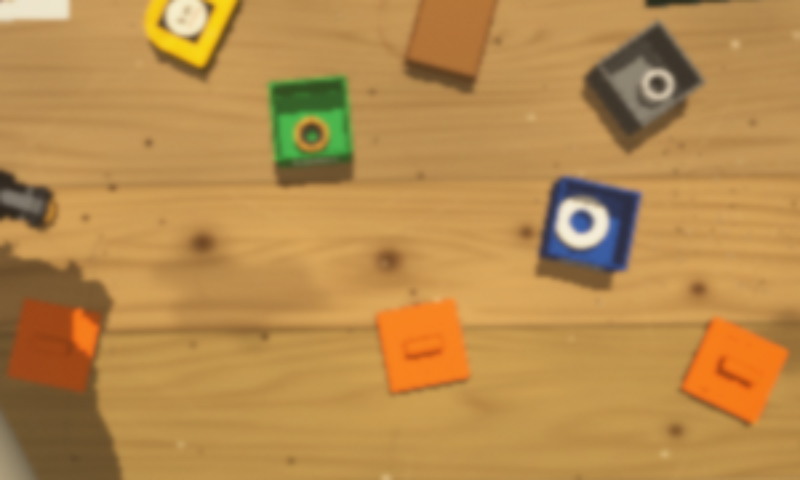

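The top view shows nut 1 inside the green pot at (312,133). The middle lid has been knocked aside by about 8 mm, which I'll allow for. Now nut 2.

carry_out(moves="-1.5 1 50 0 0 0 50;-1.5 1 100 0 0 0 50;-1.5 1 135 0 0 0 50;-1.5 1 153 0 0 0 50;-1.5 1 153 0 0 0 50;-1.5 1 153 0 0 0 15;-1.5 1 153 0 0 0 15;-1.5 1 153 0 0 0 15;-1.5 1 153 0 0 0 15;-1.5 1 153 0 0 0 15;-1.5 1 153 0 0 0 15;-1.5 1 80 0 0 0 15;-1.5 1 50 0 0 0 15;-1.5 1 50 0 0 0 15", force=40)

```text
time: 22.75
ee_pos: [0.5452, 0.261, 0.1274]
tcp_rot: [179.6, 0.4, 163.4]
wrist_force: [0.1, 0.8, -0.5]
opening: 0.0269
grasp_force: 39.8
```

Run:
```python
from h import *
r,p,o=pose();print(p,o['tcp_rot'],o['opening'])
go([((.614,.0315,.12),down(175)),((.614,.0315,.086),down(175)),((.614,.0315,.16),down(175)),((.55,.0315,.2),down(120))])
```

```text
[0.54522133 0.26104923 0.12735169] [179.63527868   0.36766766 163.36270033] 0.026934738216129274
[-131.6 -200.3    6.9] [  0.3   0.4 -11.6]
[-131.4 -200.5   40.9] [  0.3   0.4 -11.6]
[-131.8 -200.   -33.1] [  0.3   0.4 -11.6]
[ -70.8 -218.1  -73.6] [ 0.5  0.2 43.4]
```

carry_out(moves="-131 -200 7 0 0 -11.6 15;-131 -200 7 0 0 -11.6 15;-131 -200 7 0 0 -11.6 15;-131 -200 7 0 0 -11.6 15;-131 -200 7 0 0 -11.6 15;-131 -200 7 0 0 -11.6 15;-131 -200 41 0 0 -11.6 15;-131 -200 41 0 0 -11.6 15;-131 -200 41 0 0 -11.6 50;-131 -200 41 0 0 -11.6 50;-131 -200 41 0 0 -11.6 50;-131 -200 41 0 0 -11.6 50;-131 -200 -33 0 0 -11.6 50;-131 -200 -60 0 0 -11.6 50;-131 -200 -60 0 0 -11.6 50")

```text
time: 24.25
ee_pos: [0.6135, 0.0307, 0.1889]
tcp_rot: [179.9, 0.6, 175.0]
wrist_force: [0.4, 0.2, -0.1]
opening: 0.0498
grasp_force: 0.0
```

Run:
```python
from h import *
r,p,o=pose();print(p,o['tcp_rot'],o['opening'])
go([((.43,.247,.17),down(77.5))])
```

```text
[0.61352745 0.03068267 0.18886825] [179.93190977   0.62161065 174.95251625] 0.04983228942396182
[202.  199.3  16.9] [ 0.6  0.4 97.5]
```

carry_out(moves="202 199 17 0.6 0.4 97.5 50;202 199 17 0.6 0.4 97.5 50;202 199 17 0.6 0.4 97.5 50;202 199 17 0.6 0.4 97.5 50;202 199 17 0.6 0.4 97.5 50;202 199 17 0.6 0.4 97.5 50;202 199 17 0.6 0.4 97.5 50;202 199 17 0.6 0.4 97.5 50;202 199 17 0.6 0.4 97.5 50;202 199 17 0.6 0.4 97.5 50;202 199 17 0.6 0.4 97.5 50;202 199 17 0.6 0.4 97.5 50;202 199 17 0.6 0.4 97.5 50;202 199 17 0.6 0.4 97.5 50")

```text
time: 25.65
ee_pos: [0.4277, 0.2466, 0.1639]
tcp_rot: [-179.4, 0.2, 77.6]
wrist_force: [0.8, -0.2, 0.8]
opening: 0.0498
grasp_force: 0.0
```

Run:
```python
from h import *
r,p,o=pose();print(p,o['tcp_rot'],o['opening'])
W=cam('wrist');T=cam('top')
for c in blobs(mask(W[0],'orange'))[:4]: print('orange W',cv2.boundingRect(c),rect(c,.016,W))
for c in blobs(mask(T[0],'orange'))[:4]: print('orange T',rect(c,.016,T))
for c in blobs(mask(T[0],'green'))[:1]: print('green T',cv2.boundingRect(c),rect(c,.06,T))
a=np.zeros((480,800,3),np.uint8);a[:360,:480]=cv2.resize(W[0],(480,360));a[:320,480:]=cv2.resize(T[0][190:310,270:390],(320,320),interpolation=cv2.INTER_CUBIC);cv2.imwrite('pics/w5.png',a[:,:,::-1])
```

```text
[0.42765302 0.24656571 0.16389028] [-1.79412864e+02  1.59936461e-01  7.76225125e+01] 0.0497838915819369
orange W (280, 185, 86, 81) (array([427.3, 247.8]), array([65.8, 65.5]), -12.2)
orange T (array([ 403.3, -312. ]), array([66.6, 67.1]), -26.8)
orange T (array([426.7, -57. ]), array([65.9, 64.9]), 10.0)
orange T (array([431.3, 248.1]), array([67.9, 65.4]), -12.4)
orange T (array([ 783.1, -152.3]), array([75. , 25.7]), -1.2)
green T (292, 210, 29, 31) (array([609.6,  31.1]), array([63.9, 59.4]), 3.8)
```

View pics/w5.png

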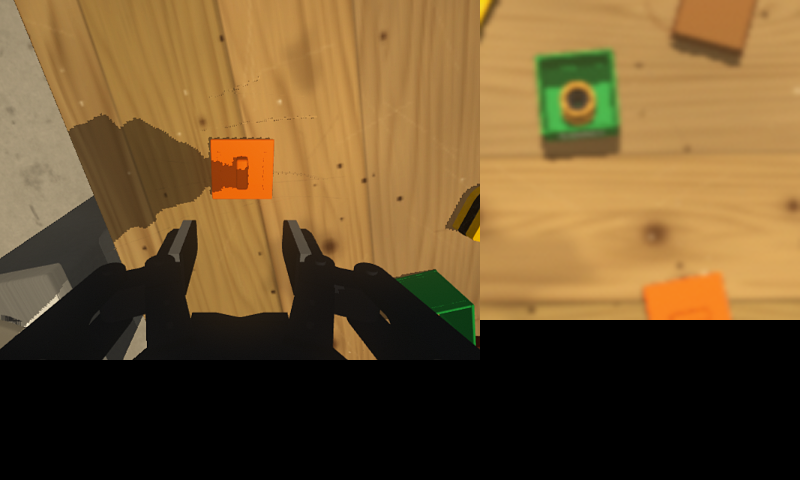

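The wrist view shows the left lid at (322,225) in the full frame, centred between the jaws. The crop shows the second nut stacked on the first in the green pot, with its top at about 35 mm, below the plug's reach. Now I'll grasp the lid.

Run:
```python
from h import *
go([((.429,.248,.06),down(77.7)),((.429,.248,.0345),down(77.7))])
```

```text
[  2.1   2.1 103.7] [-0.6  0.2 -0.1]
[  2.1   2.4 129.2] [-0.6  0.2 -0.1]
```

carry_out(moves="2 2 50 -0.6 0.2 0 45;2 2 100 -0.6 0.2 0 45;2 2 115 -0.6 0.2 0 45;2 2.5 129 -0.6 0.2 0 45;2 2.5 129 -0.6 0.2 0 45;2 2.5 129 -0.6 0.2 0 5;2 2.5 129 -0.6 0.2 0 5;2 2.5 129 -0.6 0.2 0 5;2 2.5 129 -0.6 0.2 0 5;2 2.5 129 -0.6 0.2 0 5;2 2.5 129 -0.6 0.2 0 5;2 2.5 129 -0.6 0.2 0 5", force=60)

```text
time: 26.95
ee_pos: [0.4301, 0.2484, 0.0365]
tcp_rot: [179.9, -0.1, 77.4]
wrist_force: [-0.7, 0.3, 6.8]
opening: 0.0102
grasp_force: 61.3
```

Run:
```python
from h import *
r,p,o=pose();print(p,o['tcp_rot'],o['opening'],o['wrist_force'])
go([((p[0],p[1],.14),down(77.7)),((.6098,.0315,.14),down(94)),((.6098,.0315,.10),down(94))])
```

```text
[0.4301419  0.24838518 0.03652594] [ 1.79872832e+02 -1.45654317e-01  7.74394626e+01] 0.010228970088801916 [-0.71038605  0.33316405  6.75338746]
[   0.3    0.2 -103.5] [ 0.1 -0.1 -0.3]
[-172.4  222.8 -103.4] [  0.1  -0.1 -16.6]
[-172.5  222.7  -63.4] [  0.1  -0.1 -16.6]
```

carry_out(moves="0 0 -50 0 0 0 5;0 0 -100 0 0 0 5;-172 222 -104 0 0 -16.6 5;-172 222 -104 0 0 -16.6 5;-172 222 -104 0 0 -16.6 5;-172 222 -104 0 0 -16.6 5;-172 222 -104 0 0 -16.6 5;-172 222 -104 0 0 -16.6 5;-172 222 -104 0 0 -16.6 5;-172 222 -104 0 0 -16.6 5;-172 222 -85 0 0 -16.6 5;-172 222 -70 0 0 -16.6 5;-172 222 -70 0 0 -16.6 5")

```text
time: 28.25
ee_pos: [0.6066, 0.0325, 0.1021]
tcp_rot: [-179.8, -0.0, 94.1]
wrist_force: [-0.5, -0.0, -1.1]
opening: 0.0103
grasp_force: 60.2
```

Run:
```python
from h import *
r,p,o=pose();print(p,o['tcp_rot'],o['opening'],o['wrist_force'])
W=cam('wrist');S=cam('side')
for c in blobs(mask(W[0],'orange'))[:1]: print('orange W',cv2.boundingRect(c),rect(c,p[2]-.0205,W))
for c in blobs(mask(W[0],'green'))[:2]: print('green W',cv2.boundingRect(c),rect(c,.06,W))
a=np.zeros((480,800,3),np.uint8);a[:360,:480]=cv2.resize(W[0],(480,360));a[:320,480:]=cv2.resize(S[0][170:330,220:380],(320,320),interpolation=cv2.INTER_CUBIC);cv2.imwrite('pics/w6.png',a[:,:,::-1])
```

```text
[0.60660361 0.03247737 0.10207906] [-1.79771840e+02 -2.62743201e-02  9.41152705e+01] 0.01028110981720045 [-0.47903077 -0.00180865 -1.14711407]
orange W (244, 236, 152, 131) (array([604.7,  31.8]), array([64.8, 65.3]), 4.1)
green W (260, 204, 61, 32) (array([587.9,  65. ]), array([29.3, 15.4]), 4.2)
```

View pics/w6.png

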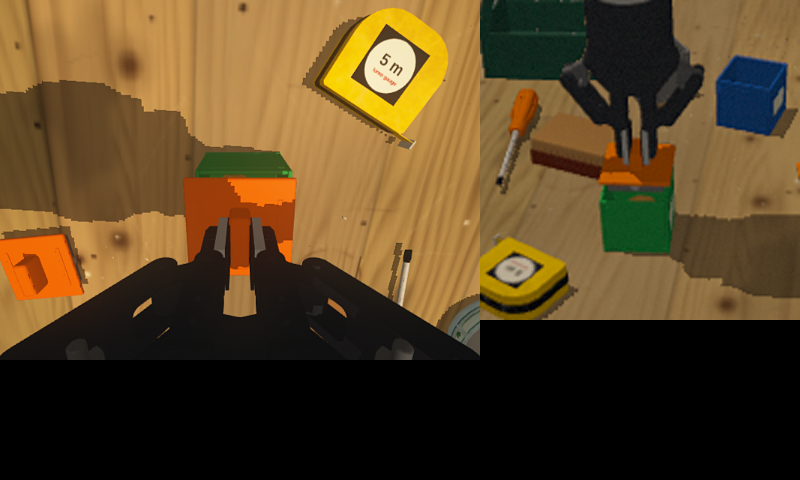

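The wrist view shows the held lid at about (321,300) in the full frame with the pot's rim slightly to its right, about 2.3 mm along tool y. The side view shows the lid level just above the rim. I'll correct and press.

carry_out(moves="-1 2.2 0 0 0 0 5;-1 2.2 0 0 0 0 5;-1 2.2 5 0 0 0 5;-1 2.2 9 0 0 0 5;-1 2.2 12 0 0 0 5;-1 2.2 14 0 0 0 5;-1 2.2 16 0 0 0 5;-1 2.2 18 0 0 0 5;-1 2.2 20 0 0 0 5;-1 2.2 20 0 0 0 5", force=100)

```text
time: 29.35
ee_pos: [0.61, 0.0315, 0.0849]
tcp_rot: [-180.0, -0.1, 94.1]
wrist_force: [-4.6, 4.2, 5.2]
opening: 0.0088
grasp_force: 103.1
```

carry_out(moves="0 0 2 0 0 0 5;0 0 4 0 0 0 5;0 0 6 0 0 0 5;0 0 6 0 0 0 5;0 0 6 0 0 0 5")

```text
time: 29.85
ee_pos: [0.6103, 0.0317, 0.0847]
tcp_rot: [179.8, -0.1, 94.1]
wrist_force: [-21.9, 4.5, 43.3]
opening: 0.0092
grasp_force: 108.4
```

carry_out(moves="0 0 -6 0 0 0 5;0 0 -6 0 0 0 45;0 0 -6 0 0 0 45;0 0 -6 0 0 0 45;0 0 -6 0 0 0 45;0 0 -50 0 0 0 45;0 0 -95 0 0 0 45;0 0 -95 0 0 0 45")

```text
time: 30.65
ee_pos: [0.6127, 0.0307, 0.1799]
tcp_rot: [179.5, -0.0, 94.0]
wrist_force: [0.4, -0.1, 0.4]
opening: 0.0449
grasp_force: 0.0
```

```bash
sed -i "s/\[0,.0022,0\]/[0,.0005,0]/; s/\[.0035,-.0005,0\]/[.0024,-.0003,0]/" h.py
python3 - <<'E'
from h import *
r,p,o=pose();print(p,o['tcp_rot'])
T=cam('top');W=cam('wrist');S=cam('side')
for c in blobs(mask(W[0],'orange'))[:2]: print('orange W .064',cv2.boundingRect(c),rect(c,.064,W))
for c in blobs(mask(T[0],'orange'))[:4]: print('orange T',rect(c,.016,T))
a=np.zeros((480,800,3),np.uint8);a[:360,:480]=cv2.resize(W[0],(480,360));a[:320,480:]=cv2.resize(S[0][190:310,270:390],(320,320),interpolation=cv2.INTER_CUBIC);cv2.imwrite('pics/w7.png',a[:,:,::-1])
go([((.4257,-.0565,.17),down(100))])
E
```

```text
[0.61269409 0.03072394 0.17990912] [ 1.79508223e+02 -5.88983330e-03  9.40318587e+01]
orange W .064 (269, 197, 97, 90) (array([611. ,  29.5]), array([65.3, 65.5]), 4.0)
orange W .064 (56, 268, 93, 74) (array([456.4, -29.8]), array([55.6, 55. ]), 10.1)
orange T (array([ 402.3, -311.7]), array([66.7, 67.3]), -26.9)
orange T (array([ 782. , -152.1]), array([75. , 25.7]), -1.2)
orange T (array([429. , -78.5]), array([63.7, 22. ]), 8.2)
[ -73.9 -190.5    2.9] [-0. -0. -6.]
```

View pics/w7.png

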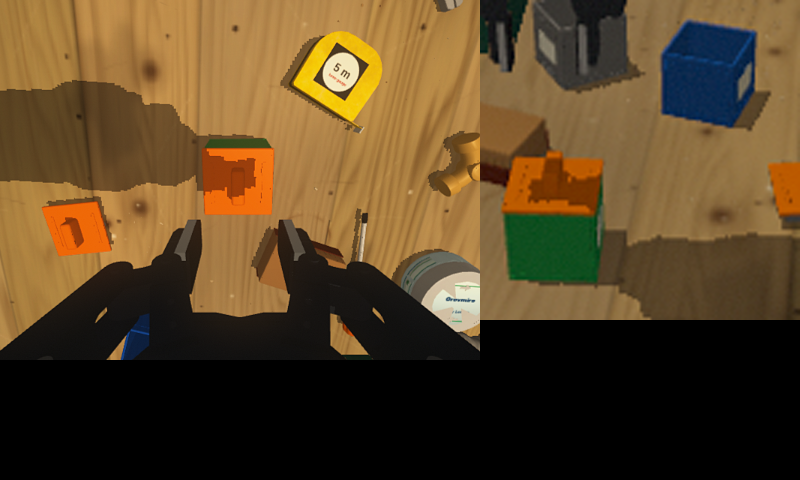

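Green is done: the side view shows the lid flat on the rim all round, and its measured size at rim height is 65.3 x 65.5 mm. I've used 13 of the 14 views, so I'll go by numbers now. Next is the middle lid, for the blue pot.

carry_out(moves="-74 -190 3 0 0 -6 45;-74 -190 3 0 0 -6 45;-74 -190 3 0 0 -6 45;-74 -190 3 0 0 -6 45;-74 -190 3 0 0 -6 45;-74 -190 3 0 0 -6 45;-74 -190 3 0 0 -6 45")

```text
time: 31.5
ee_pos: [0.4268, -0.0563, 0.1697]
tcp_rot: [-180.0, -0.0, 100.0]
wrist_force: [-0.6, 0.4, -0.5]
opening: 0.045
grasp_force: 0.0
```

Run:
```python
from h import *
r,p,o=pose();print(p,o['tcp_rot'])
W=cam('wrist');T=cam('top')
for c in blobs(mask(W[0],'orange'))[:2]: print('orange W',cv2.boundingRect(c),rect(c,.016,W))
for c in blobs(mask(W[0],'blue'))[:3]: print('blue W',cv2.boundingRect(c),rect(c,.06,W))
for n,lo,hi in (('blue',(103,90,25),(128,255,255)),):
  m=cv2.inRange(cv2.cvtColor(T[0],cv2.COLOR_RGB2HSV),np.array(lo),np.array(hi))
  for c in blobs(m)[:2]: print(n,'T',cv2.boundingRect(c),cv2.contourArea(c),rect(c,.06,T))
```

```text
[ 0.42680305 -0.0563216   0.16973273] [-1.79964886e+02 -3.49755920e-02  1.00032485e+02]
orange W (275, 188, 84, 78) (array([424.4, -58. ]), array([65.6, 64.7]), 10.1)
orange W (560, 108, 80, 113) (array([642.7,  30.2]), array([66.7, 78.8]), 4.1)
blue W (362, 382, 24, 35) (array([ 496.9, -180.1]), array([35.5, 15.7]), -10.1)
blue T (319, 39, 41, 20) 232.5 (array([1005.8,  -45.8]), array([32.9, 90.4]), 8.6)
blue T (398, 247, 31, 25) 154.5 (array([ 529.5, -192.9]), array([63.6, 43.6]), -15.2)
```

Run:
```python
from h import *
go([((.425,-.057,.0345),down(100))])
```

```text
[ -0.6  -2.1 135.3] [-0.1 -0.   0.1]
```

Run:
```python
from h import *
T=cam('top');hs=cv2.cvtColor(T[0],cv2.COLOR_RGB2HSV)
def win(m,x,y,w,h):
    o=np.zeros_like(m);o[y:y+h,x:x+w]=m[y:y+h,x:x+w];return o
m=win(cv2.inRange(hs,np.array((100,80,20)),np.array((130,255,255))),385,235,55,60)
m=cv2.morphologyEx(m,cv2.MORPH_CLOSE,np.ones((9,9),np.uint8))
for c in blobs(m)[:2]:
    h=cv2.convexHull(c);print('blue',cv2.boundingRect(c),cv2.contourArea(c),rect(h,.06,T),cv2.approxPolyDP(h,2.5,True).reshape(-1,2).tolist())
g=win(cv2.inRange(hs,np.array((0,0,0)),np.array((180,90,140))),400,180,62,65)
g=cv2.morphologyEx(g,cv2.MORPH_CLOSE,np.ones((5,5),np.uint8))
for c in blobs(g)[:2]:
    h=cv2.convexHull(c);print('grey',cv2.boundingRect(c),cv2.contourArea(c),rect(h,.06,T),cv2.approxPolyDP(h,2.5,True).reshape(-1,2).tolist())
cv2.imwrite('pics/t4.png',np.hstack([cv2.resize(T[0][235:295,380:440,::-1],(400,400),interpolation=cv2.INTER_CUBIC),cv2.resize(T[0][180:240,400:460,::-1],(400,400),interpolation=cv2.INTER_CUBIC)]))
```

```text
blue (395, 247, 34, 28) 587.0 (array([ 523.2, -191.1]), array([64., 58.]), -13.4) [[399, 249], [404, 247], [428, 253], [425, 271], [396, 273]]
grey (411, 189, 43, 40) 920.0 (array([ 637.5, -238.4]), array([62.6, 73.6]), 34.3) [[437, 189], [453, 210], [425, 228], [411, 209]]
```

I'll measure the blue and grey pots from the wrist camera before picking up the lid.

Run:
```python
from h import *
go([((.56,-.21,.22),down(90))])
```

```text
[-174.8  103.9  -50.5] [-0.1 -0.  10.1]
```

carry_out(moves="-175 104 -50 0 0 10 45;-175 104 -50 0 0 10 45;-175 104 -50 0 0 10 45;-175 104 -50 0 0 10 45;-175 104 -50 0 0 10 45;-175 104 -50 0 0 10 45;-175 104 -50 0 0 10 45")

```text
time: 32.35
ee_pos: [0.5591, -0.2099, 0.2195]
tcp_rot: [-179.9, -0.1, 90.1]
wrist_force: [-0.1, -0.5, -0.8]
opening: 0.0452
grasp_force: 0.0
```

Run:
```python
from h import *
r,p,o=pose();print(p,o['tcp_rot'])
W=cam('wrist');hs=cv2.cvtColor(W[0],cv2.COLOR_RGB2HSV)
for x,y in ((.514,-.186),(.637,-.238)): print(proj([(x,y,.06),(x,y,.0)],W).round())
m=cv2.inRange(hs,np.array((100,80,20)),np.array((130,255,255)));m=cv2.morphologyEx(m,cv2.MORPH_CLOSE,np.ones((15,15),np.uint8))
for c in blobs(m)[:3]:
    h=cv2.convexHull(c);print('blue',cv2.boundingRect(c),rect(h,.06,W),cv2.approxPolyDP(h,5,True).reshape(-1,2).tolist())
cv2.imwrite('pics/w8.png',W[0][:,:,::-1])
```

```text
[ 0.55906158 -0.20987356  0.21947324] [-1.79899181e+02 -6.20035186e-02  9.00683068e+01]
[[264. 196.]
 [273. 185.]]
[[412. 257.]
 [397. 236.]]
blue (229, 155, 90, 96) (array([ 521.3, -192. ]), array([69.2, 63.1]), -13.3) [[242, 159], [258, 155], [318, 170], [302, 250], [229, 234]]
```

View pics/w8.png

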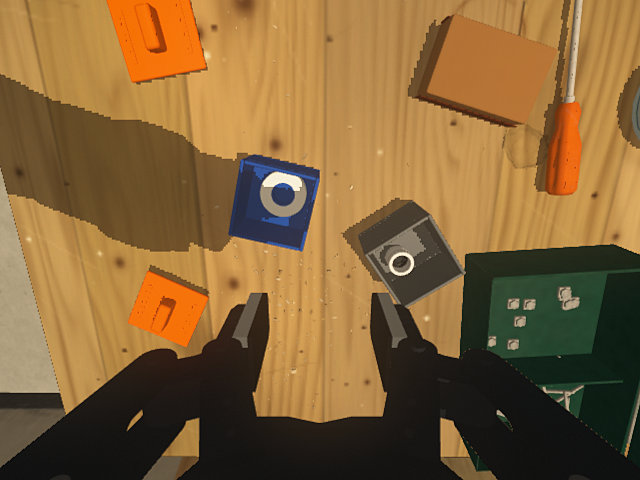

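The wrist view shows blue's far rim edge at (229,234)–(302,250), and grey's far rim corners near (463,271) and (407,305). I'll take each centre as 32 mm inward from the far rim edge.

Run:
```python
from h import *
W=cam('wrist');hs=cv2.cvtColor(W[0],cv2.COLOR_RGB2HSV)
g=cv2.inRange(hs,np.array((0,0,0)),np.array((180,70,200)));o=np.zeros_like(g);o[190:312,345:466]=g[190:312,345:466]
g=cv2.morphologyEx(o,cv2.MORPH_CLOSE,np.ones((7,7),np.uint8));g=cv2.morphologyEx(g,cv2.MORPH_OPEN,np.ones((5,5),np.uint8))
c=blobs(g)[0];h=cv2.convexHull(c);print('grey',cv2.boundingRect(c),cv2.approxPolyDP(h,4,True).reshape(-1,2).tolist(),rect(h,.06,W))
def edge(a,b,ref):
    P=plane([a,b],.06,W)[:,:2];d=P[1]-P[0];L=np.linalg.norm(d);n=np.array([-d[1],d[0]])/L
    m=P.mean(0); 
    if n@(np.array(ref)-m)<0:n=-n
    print('len',L*1000,'yaw',(np.degrees(np.arctan2(d[1],d[0]))+45)%90-45,'centre',(m+n*.032).round(4))
edge((229,234),(302,250),(.514,-.186))
edge((463,271),(407,305),(.637,-.238))
T=cam('top')
P=plane([(399,246.4),(430,252.6),(425,281.3),(392.8,275.4)],.06,T)[:,:2];print('blue T',P.mean(0).round(4))
P=plane([(437,189),(453,210),(425,228),(411,209)],.06,T)[:,:2];print('grey T',P.mean(0).round(4),np.linalg.norm(P-np.roll(P,1,0),axis=1).round(4))
for c in blobs(mask(W[0],'orange'))[:2]: print('orange W',cv2.boundingRect(c),rect(c,.016,W))
go([((.4262,-.0568,.12),down(100)),((.4262,-.0568,.0345),down(100))])
```

```text
grey (367, 220, 98, 92) [[437, 227], [464, 272], [408, 306], [384, 311], [367, 254], [414, 220]] (array([ 634.9, -246.5]), array([79. , 65.7]), 34.3)
len 62.24857920034411 yaw -12.973789073533226 centre [ 0.5208 -0.1938]
len 56.171566361350784 yaw 35.5522680160133 centre [ 0.6408 -0.2411]
blue T [ 0.5201 -0.192 ]
grey T [ 0.6376 -0.2386] [0.0716 0.0566 0.0722 0.0505]
orange W (107, 0, 100, 83) (array([426. , -61.3]), array([66., 62.]), 10.2)
orange W (128, 270, 81, 77) (array([ 402.2, -312.6]), array([66.9, 65.8]), -26.8)
[ 153.  -132.2  100.6] [-0.  -0.  -9.9]
[ 152.9 -132.2  186.1] [-0.  -0.  -9.9]
```

carry_out(moves="152 -132 100 0 0 -10 45;152 -132 100 0 0 -10 45;152 -132 100 0 0 -10 45;152 -132 100 0 0 -10 45;152 -132 100 0 0 -10 45;152 -132 100 0 0 -10 45;152 -132 145 0 0 -10 45;152 -132 175 0 0 -10 45;152 -132 186 0 0 -10 45;152 -132 186 0 0 -10 45;152 -132 186 0 0 -10 5;152 -132 186 0 0 -10 5;152 -132 186 0 0 -10 5;152 -132 186 0 0 -10 5;152 -132 186 0 0 -10 5;152 -132 186 0 0 -10 5;152 -132 186 0 0 -10 5", force=60)

```text
time: 34.2
ee_pos: [0.4282, -0.059, 0.0363]
tcp_rot: [179.9, 0.0, 100.0]
wrist_force: [-1.0, 0.4, 8.0]
opening: 0.0104
grasp_force: 61.2
```

Run:
```python
from h import *
r,p,o=pose();print(p,o['tcp_rot'],o['opening'],o['wrist_force'])
W=cam('wrist')
for c in blobs(mask(W[0],'orange'))[:2]: print('orange W',cv2.boundingRect(c),rect(c,.016,W))
go([((p[0],p[1],.14),down(100)),((.5205,-.193,.14),down(77)),((.5205,-.193,.103),down(77))])
```

```text
[ 0.42818468 -0.05899993  0.03627544] [1.79855269e+02 4.12450021e-02 1.00030679e+02] 0.01041761005829321 [-1.03961607  0.40281672  7.97007817]
orange W (243, 230, 153, 133) (array([427.6, -57. ]), array([64.8, 65.6]), 10.0)
[-1.000e-01  3.000e-01 -1.037e+02] [0.1 0.  0. ]
[-148.1   67.9 -103.5] [ 0.2  0.  23. ]
[-148.1   67.8  -66.5] [ 0.2  0.  23. ]
```

carry_out(moves="0 0 -50 0 0 0 5;0 0 -100 0 0 0 5;-150 67.5 -103 0 0 23 5;-150 67.5 -103 0 0 23 5;-150 67.5 -103 0 0 23 5;-150 67.5 -103 0 0 23 5;-150 67.5 -103 0 0 23 5;-150 67.5 -103 0 0 23 5;-150 67.5 -85 0 0 23 5;-150 67.5 -68 0 0 23 5;-150 67.5 -68 0 0 23 5;-150 67.5 -68 0 0 23 5")

```text
time: 35.45
ee_pos: [0.5194, -0.1939, 0.1031]
tcp_rot: [-180.0, -0.0, 77.1]
wrist_force: [0.3, 0.0, 0.3]
opening: 0.0103
grasp_force: 60.2
```

Run:
```python
from h import *
r,p,o=pose();print(p,o['tcp_rot'],o['opening'],o['wrist_force'])
W=cam('wrist')
for c in blobs(mask(W[0],'orange'))[:1]: print('orange W',cv2.boundingRect(c),rect(c,p[2]-.0205,W))
m=cv2.inRange(cv2.cvtColor(W[0],cv2.COLOR_RGB2HSV),np.array((100,60,20)),np.array((130,255,255)))
for c in blobs(m,40)[:3]: print('blue W',cv2.boundingRect(c),cv2.approxPolyDP(cv2.convexHull(c),3,True).reshape(-1,2).tolist())
ex=R.from_euler('z',77,degrees=True)
c0=np.array([.5205,-.193,.06]);
pts=[c0+ex.apply([a*.032,b*.032,0]) for a,b in((1,1),(1,-1),(-1,-1),(-1,1))];print('rim exp',proj(pts,W).round(1).tolist(),'base',proj([q-[0,0,.06] for q in pts],W).round(1).tolist())
```

```text
[ 0.5194018  -0.19388236  0.10313895] [-1.79999302e+02 -1.55754955e-02  7.70987034e+01] 0.010293078122147543 [0.29806339 0.02760728 0.29362629]
orange W (243, 231, 153, 131) (array([ 520. , -191.8]), array([64.7, 64.9]), -12.9)
blue W (258, 202, 114, 28) [[371, 203], [327, 229], [258, 229], [273, 202]]
rim exp [[255.0, 220.8], [386.8, 221.0], [379.9, 336.0], [261.3, 335.8]] base [[271.0, 197.6], [370.1, 197.8], [366.0, 288.2], [274.6, 288.0]]
```

Wrist comparison puts the pot about 1 mm away from the lid, which is within tolerance. I'll shift slightly and press.

carry_out(moves="-1.2 0.7 0 0 0 0 5;-1.2 0.7 0 0 0 0 5;-1.2 0.7 6 0 0 0 5;-1.2 0.7 10 0 0 0 5;-1.2 0.7 13 0 0 0 5;-1.2 0.7 15 0 0 0 5;-1.2 0.7 17 0 0 0 5;-1.2 0.7 19 0 0 0 5;-1.2 0.7 21 0 0 0 5;-1.2 0.7 21 0 0 0 5", force=100)

```text
time: 36.5
ee_pos: [0.5203, -0.1962, 0.0844]
tcp_rot: [179.9, 0.0, 77.0]
wrist_force: [-9.5, 2.1, 25.0]
opening: 0.0091
grasp_force: 105.8
```

carry_out(moves="0 0 2 0 0 0 5;0 0 4 0 0 0 5;0 0 4 0 0 0 5;0 0 4 0 0 0 5")

```text
time: 36.9
ee_pos: [0.5205, -0.1963, 0.0843]
tcp_rot: [179.7, 0.0, 77.0]
wrist_force: [-20.3, 7.2, 54.6]
opening: 0.0095
grasp_force: 109.8
```

Firm stop at 0.0843 m means the lid is home. Next I'll release, check it and go above the right lid.

carry_out(moves="0 0 -6 0 0 0 5;0 0 -6 0 0 0 45;0 0 -6 0 0 0 45;0 0 -6 0 0 0 45;0 0 -6 0 0 0 45;0 0 -50 0 0 0 45;0 0 -95 0 0 0 45;0 0 -95 0 0 0 45")

```text
time: 37.7
ee_pos: [0.5221, -0.1968, 0.1784]
tcp_rot: [179.5, 0.1, 77.0]
wrist_force: [0.6, 0.6, -0.4]
opening: 0.0446
grasp_force: 0.0
```

Run:
```python
from h import *
r,p,o=pose();print(p,o['tcp_rot'])
W=cam('wrist')
for z in (.064,.016):
  for c in blobs(mask(W[0],'orange'))[:3]: print('orange W',z,cv2.boundingRect(c),rect(c,z,W))
go([((.4025,-.312,.17),down(63))])
```

```text
[ 0.52206931 -0.19680056  0.17835948] [1.79548600e+02 5.04416115e-02 7.70372727e+01]
orange W 0.064 (267, 192, 97, 90) (array([ 521. , -194.2]), array([65.3, 65.4]), -12.6)
orange W 0.064 (618, 34, 22, 114) (array([ 733.3, -147.5]), array([12.8, 67.2]), 2.3)
orange W 0.064 (188, 329, 30, 28) (array([ 416.1, -258.8]), array([25.3, 19.2]), -27.2)
orange W 0.016 (267, 192, 97, 90) (array([ 517.5, -208.7]), array([78.5, 78.6]), -12.6)
orange W 0.016 (618, 34, 22, 114) (array([ 772.5, -152.7]), array([15.3, 80.7]), 2.3)
orange W 0.016 (188, 329, 30, 28) (array([ 391.5, -286.3]), array([30.3, 23. ]), -27.2)
[-139.2  -90.1    4.9] [ 0.3 -0.  14. ]
```

carry_out(moves="-139 -90 5 0 0 14 45;-139 -90 5 0 0 14 45;-139 -90 5 0 0 14 45;-139 -90 5 0 0 14 45;-139 -90 5 0 0 14 45;-139 -90 5 0 0 14 45;-139 -90 5 0 0 14 45")

```text
time: 38.45
ee_pos: [0.4018, -0.3106, 0.1667]
tcp_rot: [-179.9, -0.0, 63.1]
wrist_force: [0.4, 0.2, 0.8]
opening: 0.0449
grasp_force: 0.0
```

Run:
```python
from h import *
r,p,o=pose();print(p,o['tcp_rot'])
W=cam('wrist');T=cam('top')
for c in blobs(mask(W[0],'orange'))[:1]: print('orange W',cv2.boundingRect(c),rect(c,.016,W))
for c in blobs(mask(T[0],'orange'))[:6]: print('orange T',rect(c,.016,T),rect(c,.064,T)[0])
hs=cv2.cvtColor(T[0],cv2.COLOR_RGB2HSV)
g=cv2.inRange(hs,np.array((0,0,0)),np.array((180,105,150)));o=np.zeros_like(g);o[183:236,405:462]=g[183:236,405:462]
for c in blobs(o)[:2]: print('grey T',cv2.boundingRect(c),cv2.approxPolyDP(cv2.convexHull(c),2,True).reshape(-1,2).tolist(),rect(c,.06,T))
go([((.4025,-.312,.0345),down(63))])
```

```text
[ 0.40177413 -0.31061575  0.16672807] [-1.79935329e+02 -2.79552113e-02  6.30929679e+01]
orange W (278, 190, 85, 79) (array([ 401.4, -312.9]), array([65.1, 65.7]), -26.9)
orange T (array([ 525.4, -202. ]), array([67.2, 67.8]), -13.1) [ 522.1 -193.3]
orange T (array([ 402.2, -311.7]), array([66.7, 66.8]), -26.3) [ 404.4 -298.1]
orange T (array([619. ,  31.9]), array([69.2, 67.2]), 4.0) [611.6  30.2]
orange T (array([ 782. , -152.1]), array([75. , 25.7]), -1.2) [ 767.3 -145.6]
grey T (411, 188, 43, 42) [[437, 188], [453, 211], [425, 229], [411, 208]] (array([ 637.8, -238.6]), array([64.2, 75.9]), 34.7)
[ -1.1   1.3 132.5] [-0.  -0.   0.1]
```

Both fitted lids read flat and centred in the top view. Correcting for its visible outer wall, the grey pot's centre is about (0.641,-0.2425) at yaw 34.7°. Now I'll pick the third lid.

carry_out(moves="-1 1 50 0 0 0 45;-1 1 100 0 0 0 45;-1 1 120 0 0 0 45;-1 1 132.5 0 0 0 45;-1 1 132.5 0 0 0 45;-1 1 132.5 0 0 0 5;-1 1 132.5 0 0 0 5;-1 1 132.5 0 0 0 5;-1 1 132.5 0 0 0 5;-1 1 132.5 0 0 0 5;-1 1 132.5 0 0 0 5;-1 1 132.5 0 0 0 5", force=60)

```text
time: 39.75
ee_pos: [0.4026, -0.3133, 0.0367]
tcp_rot: [179.8, 0.0, 63.0]
wrist_force: [0.2, 0.7, 7.3]
opening: 0.0099
grasp_force: 61.5
```

Run:
```python
from h import *
r,p,o=pose();print(p,o['tcp_rot'],o['opening'],o['wrist_force'])
W=cam('wrist')
for c in blobs(mask(W[0],'orange'))[:1]: print('orange W',cv2.boundingRect(c),rect(c,.016,W), r.inv().apply(np.r_[rect(c,.016,W)[0]/1000,p[2]]-p))
go([((.641,-.2425,.14),down(34.7)),((.641,-.2425,.104),down(34.7))])
```

```text
[ 0.40259025 -0.31328738  0.03674161] [1.79836835e+02 1.43610382e-02 6.30371704e+01] 0.009927597322503277 [0.23408456 0.71424605 7.34008935]
orange W (244, 235, 152, 131) (array([ 403. , -313.3]), array([65.4, 64.9]), -26.9) [1.74538360e-04 3.70929793e-04 1.01257677e-06]
[ 171.1  180.7 -102.8] [ 0.2 -0.  28.3]
[171.1 180.6 -66.8] [ 0.2 -0.  28.3]
```

carry_out(moves="0 0 -50 0 0 0 5;0 0 -103 0 0 0 5;171 181 -103 0 0 28.3 5;171 181 -103 0 0 28.3 5;171 181 -103 0 0 28.3 5;171 181 -103 0 0 28.3 5;171 181 -103 0 0 28.3 5;171 181 -103 0 0 28.3 5;171 181 -103 0 0 28.3 5;171 181 -85 0 0 28.3 5;171 181 -67 0 0 28.3 5;171 181 -67 0 0 28.3 5;171 181 -67 0 0 28.3 5")

```text
time: 41.1
ee_pos: [0.6396, -0.2429, 0.103]
tcp_rot: [180.0, -0.0, 34.7]
wrist_force: [0.4, -1.1, -0.3]
opening: 0.0101
grasp_force: 60.5
```

Run:
```python
from h import *
r,p,o=pose();print(p,o['tcp_rot'],o['opening'],o['wrist_force'])
W=cam('wrist')
for c in blobs(mask(W[0],'orange'))[:1]: print('orange W',cv2.boundingRect(c),rect(c,p[2]-.0207,W))
hs=cv2.cvtColor(W[0],cv2.COLOR_RGB2HSV)
m=cv2.inRange(hs,np.array((0,0,0)),np.array((180,70,200)));o=np.zeros_like(m);o[170:236,220:420]=m[170:236,220:420]
for c in blobs(o,40)[:3]: print('grey W',cv2.boundingRect(c),cv2.approxPolyDP(cv2.convexHull(c),3,True).reshape(-1,2).tolist())
print('\n'.join(' '.join('%3d/%-3d'%tuple(hs[v,u,1:]) for u in range(230,416,15)) for v in range(184,240,4)))
ex=R.from_euler('z',34.7,degrees=True);c0=np.array([.641,-.2425,.06])
pts=[c0+ex.apply([a*.032,b*.032,0]) for a,b in((1,1),(1,-1))];print('rim exp',proj(pts,W).round(1).tolist(),'base',proj([q-[0,0,.06] for q in pts],W).round(1).tolist())
```

```text
[ 0.63962939 -0.24287377  0.1030487 ] [ 1.79991456e+02 -9.97957557e-03  3.46820092e+01] 0.01014905617741765 [ 0.41180269 -1.13811287 -0.2630491 ]
orange W (244, 235, 152, 131) (array([ 640.5, -242.9]), array([65.3, 64.9]), 34.7)
grey W (323, 225, 65, 3) [[387, 227], [323, 225]]
142/201 150/192 143/204 145/197 147/196 145/200 144/206 152/186 151/184 145/200 146/198 143/200 146/205
148/197 148/195 145/200 145/201 148/196 148/190 142/205 149/194 152/184 148/193 142/201 144/195 141/193
148/189 143/202 148/195 141/204 146/198 147/193 148/200 147/201 151/188 150/184 143/201 146/196 144/197
148/195 148/198 148/196 144/204 142/201 147/199 149/194 145/204 150/192 153/183 144/198 144/198 141/197
145/197 149/195 145/204  97/97  103/89  121/120 123/110 123/120 141/146 130/96  148/190 146/198 146/195
149/192 149/195 144/203  95/89   97/89   93/99   97/89   95/89  108/78   96/88  154/184 143/198 146/192
149/195 144/203 151/194  97/89  102/85   84/170  81/177  81/174  81/171 100/89  154/186 148/197 143/194
146/203 148/195 146/204 104/91   92/117  75/190  76/192  74/210  81/186 101/91  152/188 153/188 146/195
144/203 150/197 154/119 105/90  104/93  107/93  103/94  105/92  107/93  104/93   97/87  156/182 146/197
146/203 144/205 156/119  94/100  93/101  88/113  89/115  82/124  86/113  86/113 103/92  153/187 149/193
150/190 147/205  66/142  71/143  72/142  72/141  77/139  76/137  78/134  81/132  77/126 151/188 154/186
145/200 147/205  98/104  95/107  94/111  92/114  89/117  91/118  84/128  84/124  80/125 148/195 154/180
146/204 153/195 108/85  123/85  113/97  112/96  114/98  116/97  122/90  112/98  124/84  146/199 152/186
148/200 215/173 242/233 240/235 241/235 243/235 239/210 240/202 242/198 242/237 242/236 146/188 150/189
rim exp [[253.2, 221.8], [385.1, 221.7]] base [[269.6, 198.3], [368.7, 198.3]]
```

The pot's rim and base edges sit where expected (predicted rows 222 and 198), and the lid is within 1 mm of centre. Pressing now.

carry_out(moves="0.6 0 0 0 0 0 5;0.6 0 0 0 0 0 5;0.6 0 6 0 0 0 5;0.6 0 10 0 0 0 5;0.6 0 13 0 0 0 5;0.6 0 15 0 0 0 5;0.6 0 17 0 0 0 5;0.6 0 19 0 0 0 5;0.6 0 21 0 0 0 5;0.6 0 21 0 0 0 5", force=100)

```text
time: 42.15
ee_pos: [0.6415, -0.2431, 0.0849]
tcp_rot: [179.7, -0.1, 34.7]
wrist_force: [-7.4, -2.5, 23.0]
opening: 0.0086
grasp_force: 105.4
```

carry_out(moves="0 0 2 0 0 0 5;0 0 4 0 0 0 5;0 0 4 0 0 0 5;0 0 4 0 0 0 5")

```text
time: 42.55
ee_pos: [0.6416, -0.2432, 0.0848]
tcp_rot: [179.6, -0.2, 34.7]
wrist_force: [-16.7, 2.0, 44.4]
opening: 0.0092
grasp_force: 108.5
```

carry_out(moves="0 0 -6 0 0 0 5;0 0 -6 0 0 0 45;0 0 -6 0 0 0 45;0 0 -6 0 0 0 45;0 0 -6 0 0 0 45;0 0 -50 0 0 0 45;0 0 -95 0 0 0 45;0 0 -95 0 0 0 45")

```text
time: 43.35
ee_pos: [0.6429, -0.2426, 0.1788]
tcp_rot: [179.6, -0.3, 34.7]
wrist_force: [-0.0, 0.1, 0.9]
opening: 0.0451
grasp_force: 0.0
```

Run:
```python
from h import *
r,p,o=pose();print(p,o['tcp_rot'],o['opening'])
W=cam('wrist')
for c in blobs(mask(W[0],'orange'))[:3]: print('orange W',cv2.boundingRect(c),rect(c,.064,W))
go([((.42,.0,.30),down(34.7))])
```

```text
[ 0.64289981 -0.24261996  0.17884376] [179.58540203  -0.29787733  34.74608647] 0.04513689480712451
orange W (268, 198, 96, 89) (array([ 641.7, -242.3]), array([65.3, 65.5]), 34.7)
orange W (117, 277, 107, 82) (array([ 523.7, -190.8]), array([57.4, 66.4]), -12.8)
orange W (297, 0, 81, 44) (array([ 768. , -170.2]), array([21.9, 45.4]), 7.0)
[ -44.2 -325.4 -126.1] [ 0.3 -0.2  0. ]
```

All three lids bottomed out at the same height (TCP 0.0843–0.0848 m) and measure the same plate size, 65.3 mm, at rim height. The gripper touches nothing, so I'm handing in.

```bash
python3 -c "
from workcell import bot
print(bot.job_done())"
```

```text
the job is handed in; nothing more can be done
None
```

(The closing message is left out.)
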